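# Swap the relay between two tall parts on a circuit board

### The arm

A 7-joint arm with a two-finger parallel gripper is mounted at the origin on the work surface. World frame = base frame: x ahead of the robot, y to its left, z up, the work surface at z = 0. Lengths are in m, angles in rad, forces in N, time in s.
With the tool pointing down it reaches from about 0.425 to 0.95 m from the base axis. Payload 16.7 kg.
Tool frame: the origin (TCP) lies at the very end of the fingers, on their centre line; the grasp point (between the pads) lies 19 mm behind it (hold_point_z is the distance from the TCP to the grasp point, in m); z points along the fingers, y is the line along which they close (so a half turn about z gives the same grasp; the last joint's range is limited). The gripper opens to 94 mm and grips with 3 to 60 N. Pads are 16 mm wide; open, the fingers measure 119 mm over their backs; the gripper's body (75 mm by 177 mm) begins 78 mm behind the grasp point.
Start: joints at [0.989, 0.426, 0.074, 1.606, -0.034, 1.111, -0.067], TCP at [0.283, -0.613, 0.205] pointing down, gripper open.
Joint ranges: [-2.85, 2.85], [-0.5, 2.14], [-1.23, 1.37], [0.21, 2.46], [-1.02, 4.16], [0.16, 2.05], [-2.73, 2.73]. Speed limits (rad/s): [1.89, 1.89, 2.39, 2.39, 3.01, 3.01, 3.01].

### API

Orientations are given as a 3x3 rotation matrix whose columns are the frame's x, y, z axes.
In Python, from plant import * gives the robot as it stands.
- The arm moves only by the tool servo_tool, never from a script. Its argument "series" is one flat list of numbers, 7 for each row, row after row: the shift along the world's x, y, z in units of 25 mm (1.0 is 25 mm), then the turn, a rotation vector about the world's x, y, z in units of 5 degrees (1.0 is 5 degrees), then the finger opening in mm, from 0 to 94. A call has exactly 5 rows; each row shifts and turns the commanded pose from where the row before left it; what a row does not reach is not made up. A row lasts 1/12 s, in which the tool goes at most 41.7 mm and 7.16 degrees, less where a joint would pass 70% of its speed; a pose out of reach is approached as far as the arm can. A call is refused whole if a number of a shift passes 1 or a number of a turn 1, either way. A call with a gripper value outside its range is refused whole. The fingers move at their own pace and stop on an object; "newtons" is the grip in N (left out, the last holds). Time passes only in rows, so rows that do not move let the fingers close, or fill a call up. It gives the time, the measured TCP pose, the force, the opening and the grip force at its end, in the units of the state.
- get_state(): the state, without advancing time (a new reading comes with each control period).
- capture(name): name is "side" or "top" or "wrist"; returns the picture (480x640x3 uint8, red, green, blue); there is no depth.
- camera_model(name): a dict with "intrinsics" (3x3 intrinsics, pixels), "k1" (the pictures are not rectified: a ray, as slopes to the right and down, at radius r is drawn at 1 + k1 r^2 times it, then the intrinsics apply), "pose" (4x4, takes a point from camera to world coordinates); the wrist camera has in their place "T_tool_cam" (4x4, takes a point from camera to tool coordinates, whose origin is the TCP and whose axes are the flange's). Camera axes: x right, y down, z forward; pixel columns grow to the right and rows downward; lengths in m; the calibration is good to about 2 mm. A picture is of the moment at which its call begins: read the wrist's pose just before it. camera_model takes no time and is no camera call.
- finish_job(): hands the job in; it is judged then, once.
The state is a dict: "t": time; "joints": joint angles; "joint_velocities": joint speeds; "tau": joint torques, N m; "tool_pos": TCP position; "tool_rot": TCP orientation; "contact_force": force on the tool from outside, world axes, zero at the start; "moment": the same for the moment, N m; "width": finger opening in m; "grasp_force": force on a finger pad.
Only numpy, scipy, OpenCV 4.12 (cv2) and the standard library are available. Lean on these libraries where they do the work, as an engineer would, in place of code of your own. Each camera call takes 0.05 s, during which the arm holds its last target. There are 200 camera calls.

### The job

The relay in the middle of the green circuit board is faulty and hemmed in by a transformer and a capacitor: stand both of these on the grey rubber mat, and only then set the old relay in the shallow black tray. While they are still on the mat, set the new relay from the small cardboard pad squarely on the vacated middle outline of the board, lengthwise as the old one was; then put the transformer and the capacitor back, each exactly where it stood at the start. Keep all parts upright, set them down rather than drop them, and leave the solder spool and the screwdriver alone.

Things in the scene. Friction and masses are not known exactly. Their poses are not given: they have to be found in the camera images.
- transformer: Loose transformer, foot 40 (its x) x 38 (its y) mm, 42 high; dark steel core 40 x 22, long along x, copper winding 24 x 38 across it, black top plate. Grip the plain core ends: 40 mm apart along x, 22 wide, from 6 mm above the underside to the top. Origin: centre of underside, z up. About 0.2 kg. Starts on the board's +y or -y side outline, its x roughly along the board's.
- capacitor: Loose upright black can, 36 mm diameter, 56 mm high, bright metal top with a fine cross. Origin: centre of its underside, z up. About 0.08 kg. Starts on the other of the board's two side outlines.
- old_relay: Loose black relay box 36 (its x) x 28 (its y) x 28 mm high, on the board's middle outline between transformer and capacitor (about 10 mm gap on each side), its x along the board's x. Grip it across y once both neighbours are away. Origin: centre of its underside, z up. About 0.04 kg.
- new_relay: Loose replacement relay, the same in look and size as the old one, lying alone on the small cardboard pad. Origin: centre of its underside.
- board: Fixed green board on cardboard, 150 (x) x 170 (y) mm, top 12 mm above the bench. Origin: on the bench under the middle outline's centre. White flat outlines: middle 40 x 32 mm at the origin, side ones 46 x 44 at y = +42 and -42. Fixed on it at y = 0: heat sink 20 x 30, 40 high, at x = +37; terminal block 16 x 30, 22 high, at x = -36; so the relay can only be gripped across y.
- mat: Fixed grey rubber mat, the side area, 110 (x) x 170 (y) x 4 mm thick. Origin: centre of its underside. Bare at the start; both parts fit side by side along y.
- tray: Fixed shallow black open tray, 120 (x) x 110 (y) mm outside, 16 high, walls and floor 4 mm thick, empty at the start. Origin: centre of its underside.
- pad: Fixed cardboard pad 90 x 90 x 6 mm on which the new relay starts. Origin: centre of its underside.
- spool: Bystander: solder spool standing on end, 56 mm diameter, 44 high, loose, 0.25 kg. Origin: centre of its underside. Leave alone.
- screwdriver: Bystander: screwdriver 160 mm long, about 25 mm thick, lying on the bench beyond the board, across the robot's view, handle along its -x, roughly along world y. Leave alone.
Not all that is in view belongs to the job. There is more than one size of the tray; the one meant has the size given above.

How it is judged:
By the outcome, as a careful person would: the job done as asked, in the order asked, and still so for the second after the job is handed in, with the robot touching nothing.
It also fails if it takes over 144 s, if anything falls off the work surface, if the arm or the gripper's body presses on something with over 40 N, if the wrist force passes 120 N, or if a joint passes its speed limit or range.

## Working session

There is one attempt and no reset: what is moved stays moved. The work goes in short steps, Python scripts to look and compute and a tool call to move; the robot and the scene stay as the last step left them, time stands still between calls to the robot, and variables do not carry over. Pictures are saved under pics/ and viewed, at most 14 in all, crops included, and the job is handed in when it is done.

Besides the shell and the picture viewer there is one more tool, called after "Call:" in YAML: its name, and indented under it one key for each argument. servo_tool: Moves the arm, as the interface text tells. Its arguments: {"type":"object","properties":{"series":{"type":"array","items":{"type":"number"}},"newtons":{"type":"number"}},"required":["series"]}

```bash
mkdir -p pics; ls
python3 - <<'E'
from plant import *
import cv2,numpy as np
s=get_state();print(s['t'],s['tool_pos'],np.round(s['tool_rot'],3).tolist(),s['width'])
for n in ['top','side','wrist']:
    im=capture(n);cv2.imwrite(f'pics/{n}0.png',im[:,:,::-1])
    m=camera_model(n);print(n,{k:np.round(v,4).tolist() for k,v in m.items()})
E
```

```text
pics
0.0 [ 0.28289605 -0.61235493  0.20477799] [[0.908, 0.419, -0.001], [0.419, -0.908, 0.001], [-0.0, -0.001, -1.0]] 0.0938209682269645
top {'intrinsics': [[596.6747, 0.0, 320.8755], [0.0, 596.6747, 240.5513], [0.0, 0.0, 1.0]], 'k1': 0.036, 'pose': [[-0.0126, -0.9876, 0.1564, 0.3511], [-0.9999, 0.0107, -0.0129, 0.1033], [0.0111, -0.1566, -0.9876, 1.4252], [0.0, 0.0, 0.0, 1.0]]}
side {'intrinsics': [[520.9706, 0.0, 321.5784], [0.0, 520.9706, 245.3523], [0.0, 0.0, 1.0]], 'k1': 0.0138, 'pose': [[0.7575, -0.4132, 0.5054, 0.0123], [-0.6524, -0.4516, 0.6086, -0.5452], [-0.0232, -0.7908, -0.6117, 0.6819], [0.0, 0.0, 0.0, 1.0]]}
wrist {'intrinsics': [[393.3834, 0.0, 314.2184], [0.0, 393.3834, 236.0145], [0.0, 0.0, 1.0]], 'k1': -0.0447, 'T_tool_cam': [[0.0, -0.9724, -0.2335, 0.0682], [1.0, -0.0001, 0.0005, 0.0001], [-0.0005, -0.2335, 0.9724, -0.1795], [0.0, 0.0, 0.0, 1.0]]}
```

View pics/top0.png

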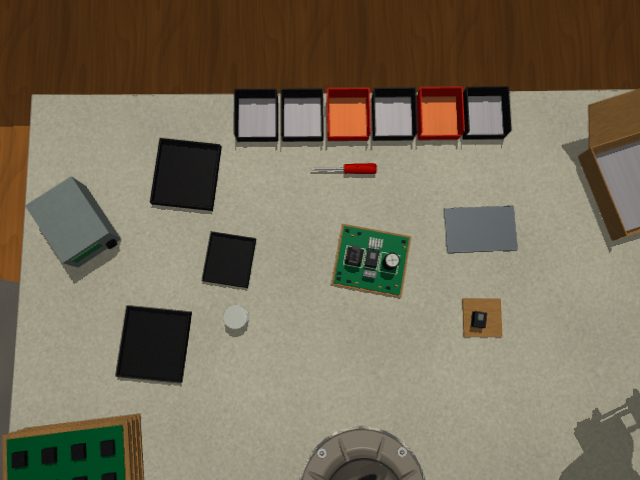

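View pics/side0.png

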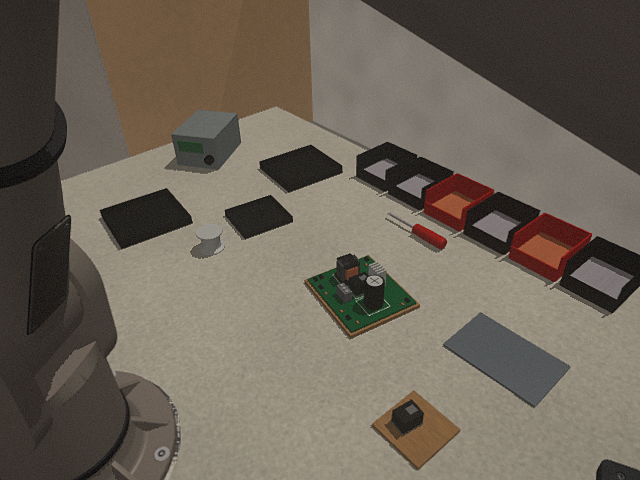

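Top view candidates. Trays are at (186,175), (229,260) and (154,344), and I need to check their sizes; the middle one looks smallest. On the board: transformer (354,257), old relay (372,258), capacitor (392,260). New relay on the pad at (479,319), mat at (481,229), spool at (235,318), screwdriver at (345,169). The board stack at bottom left is a distractor.

```bash
cat > h.py <<'E'
from plant import *
import cv2,numpy as np
def cam(name,st=None):
    m=camera_model(name);K=np.array(m['intrinsics']);k=m['k1']
    if name=='wrist':
        T=np.eye(4);T[:3,:3]=st['tool_rot'];T[:3,3]=st['tool_pos'];P=T@np.array(m['T_tool_cam'])
    else:P=np.array(m['pose'])
    return K,np.array([k,0,0,0.]),P
def unproj(c,px,z):
    K,d,P=c
    u=cv2.undistortPoints(np.array(px,float).reshape(-1,1,2),K,d)[:,0]
    r=np.c_[u,np.ones(len(u))]@P[:3,:3].T
    return P[:3,3]+r*((z-P[2,3])/r[:,2])[:,None]
def proj(c,X):
    K,d,P=c;Q=np.linalg.inv(P)
    return cv2.projectPoints(np.array(X,float).reshape(-1,3),cv2.Rodrigues(Q[:3,:3])[0],Q[:3,3],K,d)[0][:,0]
def rectfit(mask,c,z):
    """largest blob -> min-area rect in world plane z: centre, sides, angle of first side"""
    n=max(cv2.findContours(mask.astype(np.uint8),cv2.RETR_EXTERNAL,cv2.CHAIN_APPROX_NONE)[0],key=cv2.contourArea)
    w=unproj(c,n,z)[:,:2]
    (x,y),(a,b),t=cv2.minAreaRect((w*1000).astype(np.float32))
    return round(x,1),round(y,1),round(a,1),round(b,1),round(t,2)
def box(m,x0,x1,y0,y1):
    o=np.zeros_like(m);o[y0:y1,x0:x1]=m[y0:y1,x0:x1];return o
E
python3 - <<'E'
from h import *
c=cam('top');im=cv2.imread('pics/top0.png');hsv=cv2.cvtColor(im,cv2.COLOR_BGR2HSV).astype(int)
H,S,V=hsv[...,0],hsv[...,1],hsv[...,2]
for n,b,m,z in [('board',(320,425,215,305),(S>90)&(V>60),.012),('mat',(435,525,195,265),(H>95)&(S>25)&(V<140),.004),
 ('pad',(450,515,290,345),(S>90),.006),('relaynew',(465,495,305,335),(V<75)&(S<120),.028),
 ('trayA',(145,228,130,220),V<60,.016),('trayB',(195,262,225,295),V<60,.016),('trayC',(110,198,298,390),V<60,.016)]:
    print(n,rectfit(box(m,*b),c,z))
print(unproj(c,[[354,252],[392,260],[372,258]],.05))
print(unproj(c,[[235,318],[310,170],[378,168]],.03))
a=cv2.resize(im[215:310,320:525],None,fx=3.8,fy=3.8,interpolation=cv2.INTER_CUBIC)
b=cv2.resize(im[290:345,450:515],None,fx=3.8,fy=3.8,interpolation=cv2.INTER_CUBIC)
o=np.zeros((a.shape[0]+b.shape[0],a.shape[1],3),np.uint8);o[:a.shape[0]]=a;o[a.shape[0]:,:b.shape[1]]=b
t=cv2.resize(im[220:295,195:265],None,fx=2.8,fy=2.8);o[a.shape[0]:a.shape[0]+t.shape[0],300:300+t.shape[1]]=t[:o.shape[0]-a.shape[0]]
cv2.imwrite('pics/crop1.png',o)
E
```

```text
board (527.1, -34.2, 169.2, 150.4, 78.8)Traceback (most recent call last):
  File "<stdin>", line 7, in <module>
  File "h.py", line 19, in rectfit
    n=max(cv2.findContours(mask.astype(np.uint8),cv2.RETR_EXTERNAL,cv2.CHAIN_APPROX_NONE)[0],key=cv2.contourArea)
ValueError: max() iterable argument is empty
```

Run:
```python
from h import *
c=cam('top');im=cv2.imread('pics/top0.png');hsv=cv2.cvtColor(im,cv2.COLOR_BGR2HSV).astype(int)
H,S,V=hsv[...,0],hsv[...,1],hsv[...,2]
print(hsv[230,480],hsv[190,480])
for n,b,m,z in [('mat',(435,525,195,265),abs(hsv-hsv[225:235,470:490].mean((0,1))).max(2)<18,.004),
 ('pad',(450,515,290,345),(S>90),.006),('relaynew',(465,495,305,335),(V<75)&(S<120),.028),
 ('trayA',(145,228,130,220),V<60,.016),('trayB',(195,262,225,295),V<60,.016),('trayC',(110,198,298,390),V<60,.016)]:
    try:print(n,rectfit(box(m,*b),c,z))
    except Exception as e:print(n,e)
print(unproj(c,[[354,252],[392,260],[372,258]],.05).round(3))
print(unproj(c,[[235,318],[310,170],[378,168]],.03).round(3))
a=cv2.resize(im[215:310,320:525],None,fx=3.8,fy=3.8,interpolation=cv2.INTER_CUBIC)
b=cv2.resize(im[290:345,450:515],None,fx=3.8,fy=3.8,interpolation=cv2.INTER_CUBIC)
o=np.zeros((a.shape[0]+b.shape[0],a.shape[1],3),np.uint8);o[:a.shape[0]]=a;o[a.shape[0]:,:b.shape[1]]=b
t=cv2.resize(im[220:295,195:265],None,fx=2.7,fy=2.7);o[a.shape[0]:a.shape[0]+t.shape[0],300:300+t.shape[1]]=t[:o.shape[0]-a.shape[0]]
cv2.imwrite('pics/crop1.png',o)
```

```text
[ 90  15 105] [ 25  40 161]
mat (601.4, -300.9, 107.8, 168.4, 1.75)
pad (389.4, -292.7, 91.7, 88.9, 89.42)
relaynew (383.0, -278.6, 34.7, 35.1, 86.66)
trayA (741.8, 410.5, 152.6, 166.9, 83.24)
trayB (531.6, 303.7, 109.2, 119.8, 80.67)
trayC (337.0, 474.1, 152.7, 162.2, 83.49)
[[ 0.541  0.009  0.05 ]
 [ 0.521 -0.079  0.05 ]
 [ 0.527 -0.033  0.05 ]]
[[ 0.393  0.286  0.03 ]
 [ 0.745  0.109  0.03 ]
 [ 0.748 -0.055  0.03 ]]
```

View pics/crop1.png

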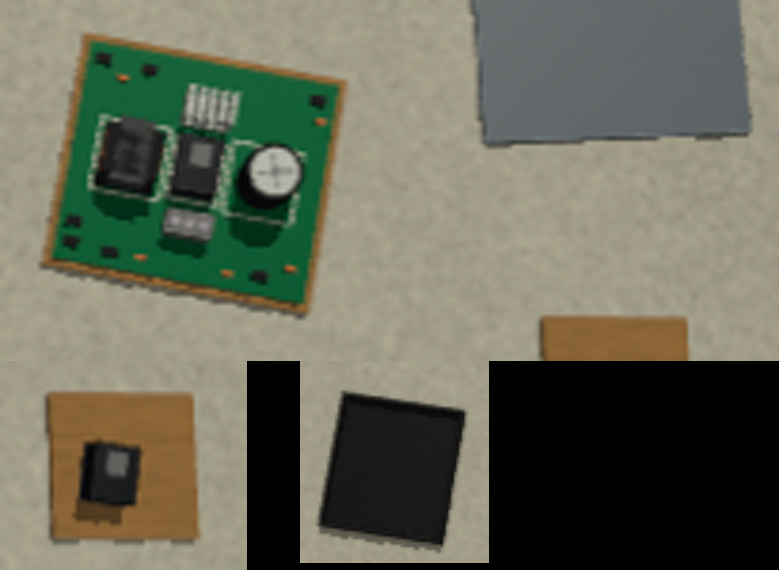

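The tray at (229,260) measures 120 x 110, so it is the right one. The heat sink is on the far side, so board yaw is about -11.2°, with the transformer on its +y side and the capacitor on -y. Moving over the pad.

Call:
servo_tool:
  series: [0.3,0.9,0,0,0,0.8,94,0.3,1,0,0,0,0.8,94,0.3,1,0,0,0,0.8,94,0.3,1,0,0,0,0.8,94,0.3,1,0,0,0,0.8,94]

```text
t: 0.57
tool_pos: [0.3206, -0.4889, 0.2052]
tool_rot: [[0.707, 0.707, -0.0], [0.707, -0.707, 0.0], [-0.0, -0.0, -1.0]]
contact_force: [0.9, 0.6, -0.0]
width: 0.0939
grasp_force: 0.0
```

Call:
servo_tool:
  series: [0.3,1,0,0,0,0.8,94,0.3,1,0,0,0,0.8,94,0.3,1,0,0,0,0.8,94,0.3,1,0,0,0,0.8,94,0.3,1,0,0,0,0.8,94]

```text
t: 0.98
tool_pos: [0.3581, -0.3639, 0.2054]
tool_rot: [[0.423, 0.906, -0.0], [0.906, -0.423, 0.0], [-0.0, -0.0, -1.0]]
contact_force: [0.2, -0.5, -0.0]
width: 0.0941
grasp_force: 0.0
```

Call:
servo_tool:
  series: [0.3,1,0,0,0,0.8,94,0.3,1,0,0,0,0.8,94,0.3,1,0,0,0,0.8,94,0.1,0.4,0,0,0,0.4,94,0,0,0,0,0,0,94]

```text
t: 1.4
tool_pos: [0.3837, -0.2782, 0.2056]
tool_rot: [[0.189, 0.982, 0.0], [0.982, -0.189, 0.0], [0.0, 0.0, -1.0]]
contact_force: [-0.3, -0.2, -0.3]
width: 0.0941
grasp_force: 0.0
```

```bash
cat >> h.py <<'E'
import pickle
def snap(n):
    s=get_state();im=capture('wrist')[:,:,::-1].copy();cv2.imwrite(f'pics/{n}.png',im);pickle.dump(s,open(f'pics/{n}.pkl','wb'))
    R=np.array(s['tool_rot']);print(n,'t',round(s['t'],2),'tcp',np.round(s['tool_pos'],4),'yaw',round(np.degrees(np.arctan2(R[1,0],R[0,0])),2),'z',R[:,2].round(4),'w',round(s['width'],4),'F',np.round(s['contact_force'],1))
    return s,im
E
python3 -c "
from h import *
snap('w1')"
```

```text
w1 t 1.4 tcp [ 0.3837 -0.2782  0.2056] yaw 79.09 z [ 2.e-04  1.e-04 -1.e+00] w 0.0941 F [-0.3 -0.2 -0.3]
```

View pics/w1.png

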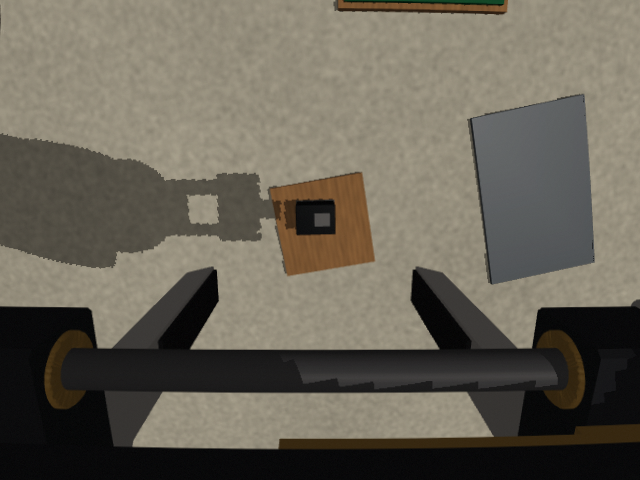

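The new relay is at (316,217) on the pad, nearly aligned with the tool. Fingers are clear. Moving on to view the board.

Call:
servo_tool:
  series: [0.5,0.9,-0.2,0,0,0,94,0.5,0.9,-0.2,0,0,0,94,0.5,0.9,-0.2,0,0,0,94,0.5,0.9,-0.2,0,0,0,94,0.5,0.9,-0.2,0,0,0,94]

```text
t: 1.87
tool_pos: [0.4458, -0.1682, 0.1802]
tool_rot: [[0.198, 0.98, -0.0], [0.98, -0.198, -0.0], [-0.0, -0.0, -1.0]]
contact_force: [1.1, -1.1, 0.1]
width: 0.094
grasp_force: 0.0
```

Call:
servo_tool:
  series: [0.7,1,-0.2,0,0,0,94,0.7,1,-0.2,0,0,0,94,0.7,1,0,0,0,0,94,0.7,1,0,0,0,0,94,0,0,0,0,0,0,94]

```text
t: 2.28
tool_pos: [0.5184, -0.0641, 0.1703]
tool_rot: [[0.192, 0.981, 0.001], [0.981, -0.192, 0.002], [0.002, 0.001, -1.0]]
contact_force: [-0.8, 0.7, -0.9]
width: 0.0936
grasp_force: 0.0
```

```bash
python3 -c "
from h import *
snap('w2')"
```

```text
w2 t 2.28 tcp [ 0.5184 -0.0641  0.1703] yaw 78.9 z [ 0.0011  0.0019 -1.    ] w 0.0936 F [-0.8  0.7 -0.9]
```

View pics/w2.png

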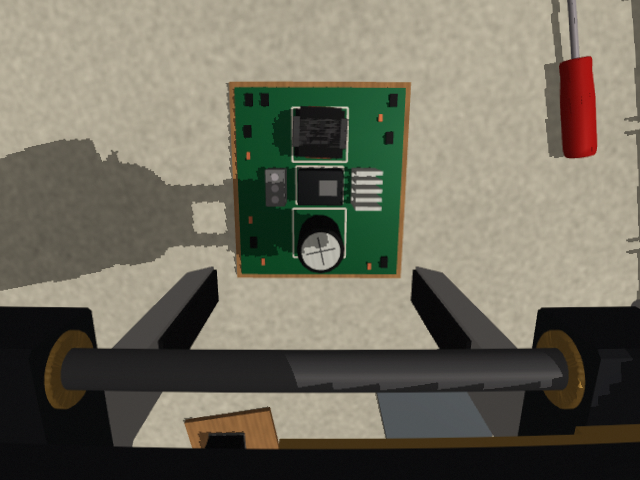

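Run:
```python
from h import *
im=cv2.imread('pics/w2.png');s=pickle.load(open('pics/w2.pkl','rb'));c=cam('wrist',s)
hsv=cv2.cvtColor(im,cv2.COLOR_BGR2HSV).astype(int);H,S,V=hsv[...,0],hsv[...,1],hsv[...,2]
bd=rectfit(cv2.morphologyEx(box((S>90),215,420,75,285).astype(np.uint8),cv2.MORPH_OPEN,np.ones((9,9))),c,.012);print('board',bd)
m=cv2.morphologyEx(box((S<60)&(V>110),295,348,225,275).astype(np.uint8),cv2.MORPH_CLOSE,np.ones((7,7)))
n=max(cv2.findContours(m,0,1)[0],key=cv2.contourArea);w=unproj(c,n,.068)[:,:2]
print('cap',cv2.minEnclosingCircle((w*1000).astype(np.float32)),cv2.fitEllipse((w*1000).astype(np.float32)))
yaw=np.radians(bd[4]-90);R=np.array([[np.cos(yaw),-np.sin(yaw)],[np.sin(yaw),np.cos(yaw)]]);o=np.array(bd[:2])/1000
big=cv2.resize(im[75:285,220:420],None,fx=2.8,fy=2.8,interpolation=cv2.INTER_CUBIC)
def draw(cx,cy,sx,sy,z,col):
    p=np.array([[-sx,-sy],[sx,-sy],[sx,sy],[-sx,sy]])/2000+np.array([cx,cy])/1000
    q=proj(c,np.c_[p@R.T+o,np.full(4,z)]);q=((q-[220,75]+.5)*2.8).astype(int)
    cv2.polylines(big,[q],True,col,1)
draw(0,0,150,170,.012,(255,0,0))
draw(0,0,40,32,.012,(0,255,255));draw(0,42,46,44,.012,(0,255,255));draw(0,-42,46,44,.012,(0,255,255))
draw(0,0,36,28,.040,(0,0,255));draw(0,42,40,38,.054,(0,0,255))
cv2.imwrite('pics/w2c.png',big)
```

```text
board (529.7, -33.4, 167.4, 148.6, 78.85)
cap ((522.9925537109375, -68.75341796875), 22.41335105895996) ((524.7305297851562, -77.17578125), (23.23446273803711, 42.75821304321289), 113.43161010742188)
```

View pics/w2c.png

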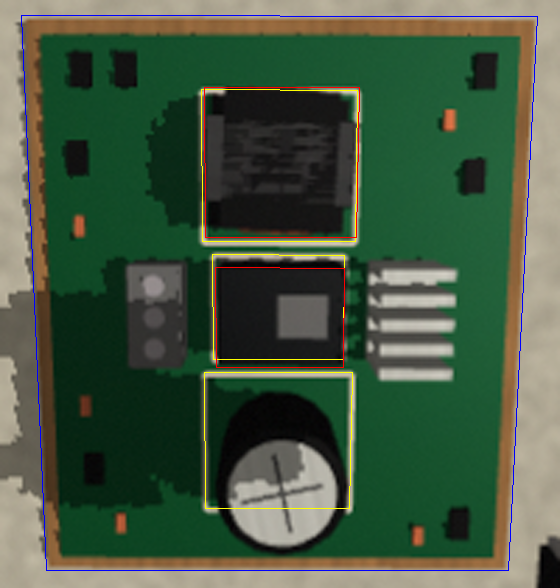

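The overlay agrees with the outlines and the old relay to about 1 px. Next, close-ups for the transformer and then the capacitor.

Call:
servo_tool:
  series: [0.25,0.95,-0.9,0,0,0,94,0.25,0.95,-0.9,0,0,0,94,0.25,0.95,-0.9,0,0,0,94,0,0,0,0,0,0,94,0,0,0,0,0,0,94]

```text
t: 2.75
tool_pos: [0.5336, 0.0029, 0.1016]
tool_rot: [[0.195, 0.981, -0.003], [0.981, -0.195, -0.0], [-0.001, -0.003, -1.0]]
contact_force: [-0.0, -0.6, 0.0]
width: 0.0941
grasp_force: 0.0
```

```bash
python3 -c "
from h import *
s,im=snap('w3');c=cam('wrist',s)
p=proj(c,[[.5378,.0078,.054],[.5216,-.0746,.068]]);print(p)
u,v=p[0].astype(int)
cv2.imwrite('pics/w3c.png',cv2.resize(im[v-75:v+75,u-100:u+100],None,fx=4,fy=4,interpolation=cv2.INTER_CUBIC));print(u-100,v-75)"
```

```text
w3 t 2.75 tcp [0.5336 0.0029 0.1016] yaw 78.76 z [-0.0028 -0.     -1.    ] w 0.0941 F [-0.  -0.6  0. ]
[[318.37535168 248.14021525]
 [318.46641365 385.21468854]]
218 173
```

View pics/w3c.png

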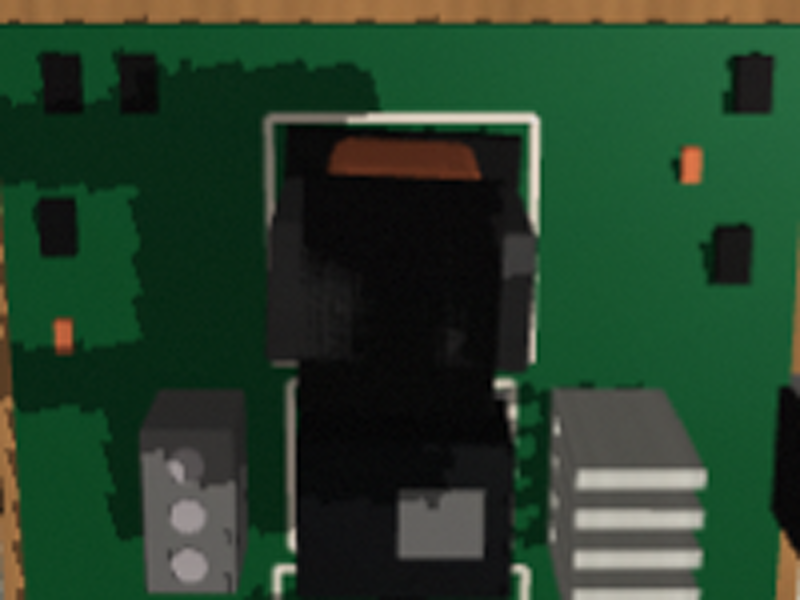

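Run:
```python
from h import *
s=pickle.load(open('pics/w3.pkl','rb'));c=cam('wrist',s)
g=lambda P:np.array(P)/4-.5+0.125+np.array([218,173])
yaw=np.radians(-11.15);R=np.array([[np.cos(yaw),-np.sin(yaw)],[np.sin(yaw),np.cos(yaw)]]);o=np.array([.5297,-.0334])
def rep(n,P,z):
    w=unproj(c,g(P),z)[:,:2];l=(w-o)@R*1000;d=l[1]-l[0];print(n,z,l.round(1).tolist(),'len',np.hypot(*d).round(1),'ang',np.degrees(np.arctan2(d[1],d[0])).round(1),'mid',l.mean(0).round(1))
rep('outline top outer',[[265,114],[539,115]],.012)
rep('foot far',[[287,124],[520,131]],.012)
for z in (.042,.046,.05,.054): rep('core near',[[268,362],[531,371]],z)
rep('core far',[[284,180],[532,190]],.05)
rep('outline mid',[[287,380],[516,382]],.012)
```

```text
outline top outer 0.012 [[-23.5, 64.1], [23.8, 63.8]] len 47.2 ang -0.3 mid [ 0.1 64. ]
foot far 0.012 [[-19.7, 62.3], [20.5, 61.1]] len 40.2 ang -1.8 mid [ 0.4 61.7]
core near 0.042 [[-21.4, 28.8], [20.5, 27.3]] len 41.9 ang -2.1 mid [-0.4 28.1]
core near 0.046 [[-21.0, 30.1], [20.1, 28.6]] len 41.2 ang -2.1 mid [-0.5 29.3]
core near 0.05 [[-20.7, 31.4], [19.7, 29.9]] len 40.5 ang -2.1 mid [-0.5 30.6]
core near 0.054 [[-20.4, 32.6], [19.4, 31.2]] len 39.8 ang -2.1 mid [-0.5 31.9]
core far 0.05 [[-17.8, 59.8], [19.3, 58.3]] len 37.1 ang -2.4 mid [ 0.8 59. ]
outline mid 0.012 [[-20.5, 16.0], [20.7, 15.6]] len 41.1 ang -0.6 mid [ 0.1 15.8]
```

Call:
servo_tool:
  series: [0.16,0.22,0,0,0,-0.4,60,0,0,-0.5,0,0,0,60,0,0,-0.5,0,0,0,60,0,0,-0.5,0,0,0,60,0,0,0,0,0,0,60]

```text
t: 3.22
tool_pos: [0.5365, 0.0079, 0.0627]
tool_rot: [[0.229, 0.973, -0.004], [0.973, -0.229, -0.0], [-0.001, -0.003, -1.0]]
contact_force: [0.1, -0.7, -0.3]
width: 0.064
grasp_force: 0.0
```

```bash
python3 -c "
from h import *
s,im=snap('w4')
cv2.imwrite('pics/w4c.png',cv2.resize(im[170:370,190:440],None,fx=2,fy=2,interpolation=cv2.INTER_CUBIC))"
```

```text
w4 t 3.22 tcp [0.5365 0.0079 0.0627] yaw 76.77 z [-3.7e-03 -4.0e-04 -1.0e+00] w 0.064 F [ 0.1 -0.7 -0.3]
```

View pics/w4c.png

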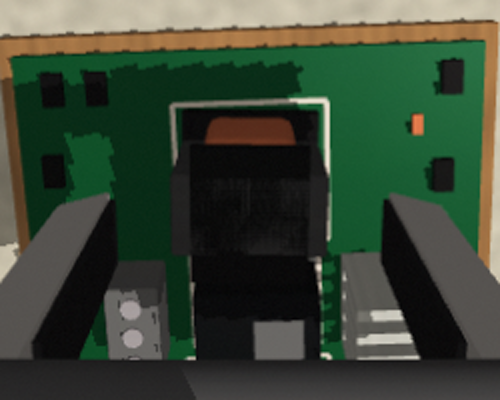

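The transformer is centred between the fingers (crop columns 172–328, fingers 117/385) and aligned. Descending and gripping.

Call:
servo_tool:
  series: [0,0,-0.6,0,0,0,60,0,0,-0.6,0,0,0,60,0,0,-0.6,0,0,0,60,0,0,0,0,0,0,60,0,0,0,0,0,0,60]
  newtons: 20

```text
t: 3.68
tool_pos: [0.5379, 0.0089, 0.0203]
tool_rot: [[0.228, 0.974, -0.001], [0.974, -0.228, 0.0], [-0.0, -0.001, -1.0]]
contact_force: [-0.5, -0.4, 0.3]
width: 0.0598
grasp_force: 0.0
```

Call:
servo_tool:
  series: [0,0,0,0,0,0,30,0,0,0,0,0,0,30,0,0,0,0,0,0,30,0,0,0,0,0,0,30,0,0,0,0,0,0,30]

```text
t: 4.1
tool_pos: [0.5386, 0.009, 0.0212]
tool_rot: [[0.229, 0.974, 0.001], [0.974, -0.229, -0.0], [-0.0, 0.001, -1.0]]
contact_force: [-3.0, -0.1, 8.1]
width: 0.0399
grasp_force: 20.0
```

Call:
servo_tool:
  series: [0,0,0,0,0,0,30,0,0,0,0,0,0,30,0,0,0,0,0,0,30,0,0,0,0,0,0,30,0,0,0,0,0,0,30]

```text
t: 4.52
tool_pos: [0.5386, 0.009, 0.0212]
tool_rot: [[0.229, 0.974, 0.001], [0.974, -0.229, -0.0], [-0.0, 0.001, -1.0]]
contact_force: [-3.4, -0.1, 9.0]
width: 0.0403
grasp_force: 20.0
```

Call:
servo_tool:
  series: [0,0,0.4,0,0,0,30,0,0,0.9,0,0,0,30,0,0,0.9,0,0,0,30,0,0,0.9,0,0,0,30,0,0,0.9,0,0,0,30]

```text
t: 4.93
tool_pos: [0.5381, 0.0091, 0.1223]
tool_rot: [[0.228, 0.974, 0.0], [0.974, -0.228, 0.0], [0.0, 0.0, -1.0]]
contact_force: [0.6, -0.3, -1.5]
width: 0.0399
grasp_force: 20.0
```

Call:
servo_tool:
  series: [0.22,-0.6,0,0,0,0,30,0.22,-0.9,0,0,0,0,30,0.22,-0.9,0,0,0,0,30,0.22,-0.9,0,0,0,0,30,0.22,-0.9,0,0,0,0,30]

```text
t: 5.35
tool_pos: [0.5659, -0.0971, 0.1214]
tool_rot: [[0.228, 0.974, 0.001], [0.974, -0.228, -0.0], [0.0, 0.001, -1.0]]
contact_force: [0.7, 0.6, -2.4]
width: 0.0395
grasp_force: 20.0
```

Call:
servo_tool:
  series: [0.22,-0.9,0,0,0,0,30,0.22,-0.9,0,0,0,0,30,0.22,-0.9,0,0,0,0,30,0.22,-0.9,0,0,0,0,30,0.22,-0.9,0,0,0,0,30]

```text
t: 5.77
tool_pos: [0.5934, -0.2096, 0.1213]
tool_rot: [[0.228, 0.974, 0.0], [0.974, -0.228, 0.0], [0.0, 0.0, -1.0]]
contact_force: [0.0, 0.8, -2.7]
width: 0.04
grasp_force: 20.0
```

Call:
servo_tool:
  series: [0.22,-0.9,0,0,0,0,30,0,-0.9,0,0,0,0,30,0,-0.2,-0.3,0,0,0,30,0,0,-0.7,0,0,0,30,0,0,-0.7,0,0,0,30]

```text
t: 6.18
tool_pos: [0.599, -0.2591, 0.0785]
tool_rot: [[0.23, 0.973, 0.001], [0.973, -0.23, -0.0], [0.0, 0.001, -1.0]]
contact_force: [0.5, -0.0, -2.7]
width: 0.0401
grasp_force: 20.0
```

Call:
servo_tool:
  series: [0,0,-0.7,0,0,0,30,0,0,-0.7,0,0,0,30,0,0,-0.4,0,0,0,30,0,0,0,0,0,0,30,0,0,0,0,0,0,30]

```text
t: 6.6
tool_pos: [0.5987, -0.2582, 0.0332]
tool_rot: [[0.228, 0.974, -0.0], [0.974, -0.228, 0.0], [0.0, -0.001, -1.0]]
contact_force: [-0.2, 0.0, -2.4]
width: 0.0399
grasp_force: 20.0
```

Call:
servo_tool:
  series: [0,0,-0.2,0,0,0,30,0,0,-0.2,0,0,0,30,0,0,-0.2,0,0,0,30,0,0,-0.1,0,0,0,30,0,0,0,0,0,0,30]

```text
t: 7.02
tool_pos: [0.5985, -0.2584, 0.0149]
tool_rot: [[0.228, 0.974, -0.001], [0.974, -0.228, 0.0], [0.0, -0.001, -1.0]]
contact_force: [-1.0, 0.1, -1.6]
width: 0.0399
grasp_force: 20.0
```

Call:
servo_tool:
  series: [0,0,-0.05,0,0,0,30,0,0,-0.05,0,0,0,30,0,0,0,0,0,0,30,0,0,0,0,0,0,30,0,0,0,0,0,0,30]

```text
t: 7.43
tool_pos: [0.599, -0.2585, 0.0132]
tool_rot: [[0.228, 0.974, 0.0], [0.974, -0.228, -0.0], [-0.0, 0.0, -1.0]]
contact_force: [-1.4, 1.2, 2.9]
width: 0.0399
grasp_force: 20.0
```

Call:
servo_tool:
  series: [0,0,0,0,0,0,70,0,0,0,0,0,0,70,0,0,0,0,0,0,70,0,0,0.3,0,0,0,70,0,0,0.9,0,0,0,70]

```text
t: 7.85
tool_pos: [0.597, -0.2579, 0.0409]
tool_rot: [[0.228, 0.974, -0.004], [0.974, -0.228, 0.002], [0.001, -0.004, -1.0]]
contact_force: [-1.4, -0.4, 0.9]
width: 0.0688
grasp_force: 0.0
```

Call:
servo_tool:
  series: [0,0,1,0,0,0,70,0,0,1,0,0,0,70,0,0,1,0,0,0,70,-0.4,0.9,0,0,0,0.3,70,-0.4,0.9,0,0,0,0,70]

```text
t: 8.27
tool_pos: [0.5796, -0.2143, 0.1201]
tool_rot: [[0.203, 0.979, 0.003], [0.979, -0.203, -0.001], [-0.001, 0.003, -1.0]]
contact_force: [0.5, 0.3, -0.5]
width: 0.0697
grasp_force: 0.0
```

Call:
servo_tool:
  series: [-0.4,0.9,0,0,0,0,70,-0.4,0.9,0,0,0,0,70,-0.4,0.9,0,0,0,0,70,-0.4,0.9,0,0,0,0,70,-0.4,0.9,0,0,0,0,70]

```text
t: 8.68
tool_pos: [0.5283, -0.1, 0.1186]
tool_rot: [[0.203, 0.979, 0.001], [0.979, -0.203, -0.0], [-0.0, 0.001, -1.0]]
contact_force: [1.3, 0.4, -0.4]
width: 0.0701
grasp_force: 0.0
```

Call:
servo_tool:
  series: [-0.3,0.9,0,0,0,0,70,0,0.2,-0.1,0,0,0,70,0,0,0,0,0,0,70,0,0,0,0,0,0,70,0,0,0,0,0,0,70]

```text
t: 9.1
tool_pos: [0.5217, -0.0746, 0.1157]
tool_rot: [[0.204, 0.979, 0.0], [0.979, -0.204, -0.0], [-0.0, 0.0, -1.0]]
contact_force: [-0.5, 1.5, 0.5]
width: 0.0699
grasp_force: 0.0
```

```bash
python3 -c "
from h import *
s,im=snap('w5');c=cam('wrist',s)
p=proj(c,[[.5216,-.0746,.068]]);print(p)
u,v=p[0].astype(int)
cv2.imwrite('pics/w5c.png',cv2.resize(im[v-95:v+55,u-100:u+100],None,fx=4,fy=4,interpolation=cv2.INTER_CUBIC));print(u-100,v-95)"
```

```text
w5 t 9.1 tcp [ 0.5217 -0.0746  0.1157] yaw 78.22 z [ 3.e-04 -3.e-04 -1.e+00] w 0.0699 F [-0.5  1.5  0.5]
[[312.66683574 257.20802467]]
212 162
```

View pics/w5c.png

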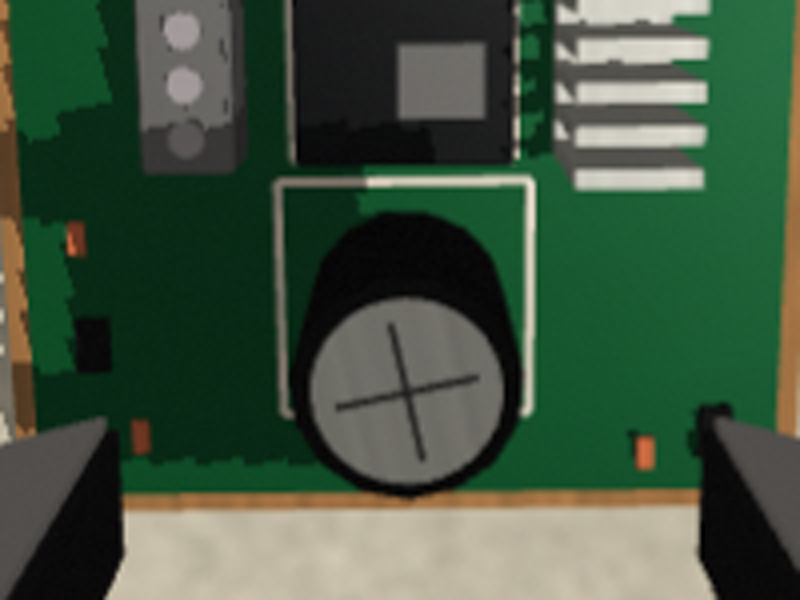

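Run:
```python
from h import *
s=pickle.load(open('pics/w5.pkl','rb'));c=cam('wrist',s)
g=lambda P:np.array(P)/4-.375+np.array([212,162])
yaw=np.radians(-11.15);R=np.array([[np.cos(yaw),-np.sin(yaw)],[np.sin(yaw),np.cos(yaw)]]);o=np.array([.5297,-.0334])
for n,P,z in [('top',[[407,391]],.068),('base far',[[407,212]],.012),('outl',[[275,180],[534,179]],.012),('relay near',[[292,164],[514,164]],.040)]:
    w=unproj(c,g(P),z)[:,:2];print(n,w.round(4).tolist(),((w-o)@R*1000).round(1).tolist())
```

```text
top [[0.5217, -0.076]] [[0.4, -43.4]]
base far [[0.5252, -0.0593]] [[0.6, -26.3]]
outl [[0.5029, -0.0486], [0.549, -0.0581]] [[-23.4, -20.1], [23.7, -20.5]]
relay near [[0.5095, -0.0426], [0.545, -0.05]] [[-18.0, -13.0], [18.2, -13.4]]
```

Call:
servo_tool:
  series: [0,-0.06,-0.75,0,0,0,60,0,0,-0.75,0,0,0,60,0,0,-0.75,0,0,0,60,0,0,-0.75,0,0,0,60,0,0,-0.75,0,0,0,60]
  newtons: 12

```text
t: 9.57
tool_pos: [0.5215, -0.0761, 0.0208]
tool_rot: [[0.204, 0.979, 0.0], [0.979, -0.204, -0.0], [-0.0, 0.0, -1.0]]
contact_force: [0.7, -0.2, 0.7]
width: 0.0599
grasp_force: 0.0
```

Call:
servo_tool:
  series: [0,0,0,0,0,0,60,0,0,0,0,0,0,46,0,0,0,0,0,0,40,0,0,0,0,0,0,38,0,0,0,0,0,0,38]

```text
t: 9.98
tool_pos: [0.522, -0.0752, 0.0228]
tool_rot: [[0.203, 0.979, 0.002], [0.979, -0.203, -0.0], [0.0, 0.002, -1.0]]
contact_force: [0.5, -0.4, -0.0]
width: 0.0387
grasp_force: 0.0
```

Call:
servo_tool:
  series: [0,0,0,0,0,0,26,0,0,0,0,0,0,26,0,0,0,0,0,0,26,0,0,0,0,0,0,26,0,0,0,0,0,0,26]

```text
t: 10.4
tool_pos: [0.5218, -0.0752, 0.0226]
tool_rot: [[0.203, 0.979, 0.001], [0.979, -0.203, -0.0], [-0.0, 0.001, -1.0]]
contact_force: [-1.9, -0.2, 8.5]
width: 0.0356
grasp_force: 12.0
```

Call:
servo_tool:
  series: [0,0,0.4,0,0,0,26,0,0,0.9,0,0,0,26,0,0,0.9,0,0,0,26,0,0,0.9,0,0,0,26,0,0,0.9,0,0,0,26]

```text
t: 10.82
tool_pos: [0.5212, -0.0748, 0.1236]
tool_rot: [[0.203, 0.979, 0.0], [0.979, -0.203, 0.0], [0.0, 0.0, -1.0]]
contact_force: [-0.1, -0.6, 0.9]
width: 0.0355
grasp_force: 12.0
```

Call:
servo_tool:
  series: [0.25,-0.6,0,0,0,0,26,0.25,-0.9,0,0,0,0,26,0.25,-0.9,0,0,0,0,26,0.25,-0.9,0,0,0,0,26,0.25,-0.9,0,0,0,0,26]

```text
t: 11.23
tool_pos: [0.5528, -0.181, 0.1227]
tool_rot: [[0.203, 0.979, 0.001], [0.979, -0.203, -0.0], [-0.0, 0.001, -1.0]]
contact_force: [1.4, 0.0, -0.0]
width: 0.0354
grasp_force: 12.0
```

Call:
servo_tool:
  series: [0.25,-0.9,0,0,0,0,26,0.25,-0.9,0,0,0,0,26,0.25,-0.9,0,0,0,0,26,0.25,-0.9,0,0,0,0,26,0.25,-0.9,0,0,0,0,26]

```text
t: 11.65
tool_pos: [0.584, -0.2936, 0.1226]
tool_rot: [[0.203, 0.979, 0.0], [0.979, -0.203, 0.0], [0.0, 0.0, -1.0]]
contact_force: [0.0, -0.3, -0.7]
width: 0.0355
grasp_force: 12.0
```

Call:
servo_tool:
  series: [0.25,-0.9,0,0,0,0,26,0.25,-0.9,0,0,0,0,26,0,-0.3,-0.3,0,0,0,26,0,0,-0.7,0,0,0,26,0,0,-0.7,0,0,0,26]

```text
t: 12.07
tool_pos: [0.5964, -0.3457, 0.0796]
tool_rot: [[0.204, 0.979, 0.001], [0.979, -0.204, -0.0], [-0.0, 0.001, -1.0]]
contact_force: [-0.7, 0.1, -1.3]
width: 0.0355
grasp_force: 12.0
```

Call:
servo_tool:
  series: [0,0,-0.7,0,0,0,26,0,0,-0.7,0,0,0,26,0,0,-0.5,0,0,0,26,0,0,-0.3,0,0,0,26,0,0,0,0,0,0,26]

```text
t: 12.48
tool_pos: [0.5955, -0.3444, 0.0229]
tool_rot: [[0.203, 0.979, -0.002], [0.979, -0.203, 0.001], [0.001, -0.002, -1.0]]
contact_force: [-0.2, 0.6, -0.9]
width: 0.0355
grasp_force: 12.0
```

Call:
servo_tool:
  series: [0,0,-0.15,0,0,0,26,0,0,-0.1,0,0,0,26,0,0,-0.05,0,0,0,26,0,0,0,0,0,0,26,0,0,0,0,0,0,26]

```text
t: 12.9
tool_pos: [0.5965, -0.3451, 0.0171]
tool_rot: [[0.203, 0.979, 0.0], [0.979, -0.203, -0.0], [-0.0, 0.0, -1.0]]
contact_force: [-0.2, -0.2, 0.6]
width: 0.0357
grasp_force: 12.0
```

Call:
servo_tool:
  series: [0,0,-0.05,0,0,0,26,0,0,-0.04,0,0,0,26,0,0,-0.03,0,0,0,26,0,0,0,0,0,0,26,0,0,0,0,0,0,26]

```text
t: 13.32
tool_pos: [0.5965, -0.3451, 0.0146]
tool_rot: [[0.203, 0.979, 0.0], [0.979, -0.203, -0.0], [-0.0, 0.0, -1.0]]
contact_force: [-3.5, 1.2, 10.4]
width: 0.0358
grasp_force: 12.0
```

Call:
servo_tool:
  series: [0,0,0.04,0,0,0,60,0,0,0,0,0,0,60,0,0,0,0,0,0,60,0,0,0.3,0,0,0,60,0,0,0.9,0,0,0,60]

```text
t: 13.73
tool_pos: [0.5945, -0.3441, 0.0423]
tool_rot: [[0.203, 0.979, -0.004], [0.979, -0.203, 0.002], [0.001, -0.005, -1.0]]
contact_force: [0.4, 0.1, -0.9]
width: 0.0595
grasp_force: 0.0
```

Call:
servo_tool:
  series: [0,0,1,0,0,0,60,0,0,1,0,0,0,60,0,0,1,0,0,-1,60,-0.2,0.9,0,0,0,-1,60,-0.2,0.9,0,0,0,-1,60]

```text
t: 14.15
tool_pos: [0.5869, -0.301, 0.1218]
tool_rot: [[0.455, 0.89, 0.003], [0.89, -0.455, -0.001], [0.0, 0.003, -1.0]]
contact_force: [-0.4, 0.7, -0.7]
width: 0.0604
grasp_force: 0.0
```

Call:
servo_tool:
  series: [-0.2,0.9,0,0,0,-1,60,-0.2,0.9,0,0,0,-1,60,-0.2,0.9,0,0,0,-1,60,-0.2,0.9,0,0,0,-1,60,-0.2,0.9,0,0,0,-1,60]

```text
t: 14.57
tool_pos: [0.5611, -0.1864, 0.1203]
tool_rot: [[0.788, 0.616, 0.0], [0.616, -0.788, 0.0], [0.0, 0.0, -1.0]]
contact_force: [0.8, 0.0, -0.6]
width: 0.0602
grasp_force: 0.0
```

Call:
servo_tool:
  series: [-0.2,0.9,0,0,0,-1,60,-0.2,0.9,0,0,0,-1,60,-0.2,0.9,0,0,0,-1,60,-0.2,0.9,0,0,0,-1,60,-0.2,0.9,0,0,0,-1,60]

```text
t: 14.98
tool_pos: [0.5361, -0.0739, 0.1203]
tool_rot: [[0.974, 0.226, 0.001], [0.226, -0.974, 0.0], [0.001, 0.0, -1.0]]
contact_force: [0.2, 1.4, 0.4]
width: 0.0598
grasp_force: 0.0
```

Call:
servo_tool:
  series: [-0.2,0.9,0,0,0,-1,60,-0.1,0.8,0,0,0,-1,60,0,0,0,0,0,-1,60,0,0,0,0,0,-1,60,0,0,0,0,0,-0.9,60]

```text
t: 15.4
tool_pos: [0.5289, -0.0319, 0.1203]
tool_rot: [[0.98, -0.198, 0.001], [-0.198, -0.98, 0.0], [0.001, -0.0, -1.0]]
contact_force: [0.0, 0.4, -0.3]
width: 0.0604
grasp_force: 0.0
```

Call:
servo_tool:
  series: [0,0,0,0,0,0,60,0,0,0,0,0,0,60,0,0,0,0,0,0,60,0,0,0,0,0,0,60,0,0,0,0,0,0,60]

```text
t: 15.82
tool_pos: [0.5288, -0.0326, 0.1198]
tool_rot: [[0.981, -0.193, 0.0], [-0.193, -0.981, 0.0], [0.0, -0.0, -1.0]]
contact_force: [-0.9, -0.0, -0.9]
width: 0.0602
grasp_force: 0.0
```

```bash
python3 -c "
from h import *
s,im=snap('w6')
cv2.imwrite('pics/w6c.png',im[100:420,120:520])
print(proj(cam('wrist',s),[[.5297,-.0334,.04]]),s['joints'])
"
```

```text
w6 t 15.82 tcp [ 0.5288 -0.0326  0.1198] yaw -11.15 z [ 1.e-04  1.e-04 -1.e+00] w 0.0602 F [-0.9 -0.  -0.9]
[[315.55549208 243.03998029]] [ 0.04027009  0.29436507 -0.11801462  2.00655269  0.04560626  0.84305685
 -1.86839915]
```

View pics/w6c.png

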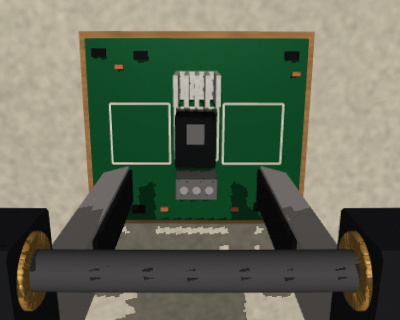

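The relay is centred between fingers (crop x 176–215) with both side outlines bare. I'll refine the board pose from those bare outlines.

Run:
```python
from h import *
im=cv2.imread('pics/w6.png');s=pickle.load(open('pics/w6.pkl','rb'));c=cam('wrist',s)
hsv=cv2.cvtColor(im,cv2.COLOR_BGR2HSV).astype(int);S,V=hsv[...,1],hsv[...,2]
r=[]
for b in [(222,293,195,270),(340,408,195,270)]:
    r.append(rectfit(box((S<90)&(V>110),*b),c,.012));print(r[-1])
print((np.array(r[0])+r[1])[:2]/2,np.degrees(np.arctan2(r[0][1]-r[1][1],r[0][0]-r[1][0]))-90)
b=box((V<60)&(S<120),290,340,200,275)
print('relay dark',rectfit(b,c,.040))
```

```text
(537.8, 7.4, 46.0, 47.8, 78.87)
(521.5, -75.2, 46.1, 47.8, 78.71)
[529.65 -33.9 ] -11.163123204196566
relay dark (532.9, -33.8, 27.5, 40.7, 78.37)
```

Call:
servo_tool:
  series: [0.03,-0.04,-0.8,0,0,0,60,0,0,-0.8,0,0,0,60,0,0,-0.8,0,0,0,60,0,0,-0.8,0,0,0,60,0,0,-0.7,0,0,0,60]
  newtons: 10

```text
t: 16.28
tool_pos: [0.5293, -0.0335, 0.0211]
tool_rot: [[0.981, -0.194, -0.0], [-0.194, -0.981, 0.0], [-0.0, -0.0, -1.0]]
contact_force: [0.2, 0.4, -1.8]
width: 0.06
grasp_force: 0.0
```

Call:
servo_tool:
  series: [0,0,-0.2,0,0,0,46,0,0,0,0,0,0,36,0,0,0,0,0,0,31,0,0,0,0,0,0,31,0,0,0,0,0,0,31]

```text
t: 16.7
tool_pos: [0.5303, -0.0335, 0.0183]
tool_rot: [[0.981, -0.194, 0.002], [-0.194, -0.981, 0.0], [0.002, -0.0, -1.0]]
contact_force: [-0.1, -0.2, -0.2]
width: 0.032
grasp_force: 0.0
```

Call:
servo_tool:
  series: [0,0,0,0,0,0,20,0,0,0,0,0,0,20,0,0,0,0,0,0,20,0,0,0,0,0,0,20,0,0,0,0,0,0,20]

```text
t: 17.12
tool_pos: [0.5302, -0.0335, 0.0181]
tool_rot: [[0.981, -0.194, 0.001], [-0.194, -0.981, 0.0], [0.001, -0.0, -1.0]]
contact_force: [-1.0, -0.5, 8.0]
width: 0.0278
grasp_force: 10.0
```

Call:
servo_tool:
  series: [0,0,0.4,0,0,0,20,0,0,0.9,0,0,0,20,0,0,0.9,0,0,0,20,0,0,0.9,0,0,0,20,0,0,0.9,0,0,0,20]

```text
t: 17.53
tool_pos: [0.5294, -0.0335, 0.1191]
tool_rot: [[0.981, -0.194, 0.0], [-0.194, -0.981, 0.0], [0.0, -0.0, -1.0]]
contact_force: [-0.7, -0.6, -0.9]
width: 0.0278
grasp_force: 10.0
```

Call:
servo_tool:
  series: [0,0.5,0,0,0,0,20,0,1,0,0,0,0,20,0,1,0,0,0,0,20,0,1,0,0,0,0,20,0,1,0,0,0,0,20]

```text
t: 17.95
tool_pos: [0.5295, 0.0801, 0.1183]
tool_rot: [[0.981, -0.195, 0.001], [-0.195, -0.981, 0.0], [0.001, -0.0, -1.0]]
contact_force: [0.5, 0.2, 0.6]
width: 0.0282
grasp_force: 10.0
```

Call:
servo_tool:
  series: [0,1,0,0,0,0,20,0,1,0,0,0,0,20,0,1,0,0,0,0,20,0,1,0,0,0,0,20,0,1,0,0,0,0,20]

```text
t: 18.37
tool_pos: [0.5294, 0.2052, 0.1182]
tool_rot: [[0.981, -0.194, 0.001], [-0.194, -0.981, 0.0], [0.001, -0.0, -1.0]]
contact_force: [0.6, -1.1, -0.7]
width: 0.0281
grasp_force: 10.0
```

Call:
servo_tool:
  series: [0,1,0,0,0,0,20,0,1,0,0,0,0,20,0,1,0,0,0,0,20,0,1,0,0,0,0,20,0,0,0,0,0,0,20]

```text
t: 18.78
tool_pos: [0.5284, 0.3096, 0.1182]
tool_rot: [[0.982, -0.189, 0.0], [-0.189, -0.982, 0.003], [-0.0, -0.003, -1.0]]
contact_force: [-1.5, -0.0, -0.6]
width: 0.0281
grasp_force: 10.0
```

Call:
servo_tool:
  series: [0,0,-0.7,0,0,0,20,0,0,-0.8,0,0,0,20,0,0,-0.8,0,0,0,20,0,0,-0.8,0,0,0,20,0,0,-0.6,0,0,0,20]

```text
t: 19.2
tool_pos: [0.5293, 0.3034, 0.024]
tool_rot: [[0.981, -0.194, -0.0], [-0.194, -0.981, -0.0], [-0.0, 0.001, -1.0]]
contact_force: [0.3, 0.6, 0.4]
width: 0.0278
grasp_force: 10.0
```

Call:
servo_tool:
  series: [0,0,-0.2,0,0,0,20,0,0,-0.1,0,0,0,20,0,0,0,0,0,0,20,0,0,0,0,0,0,20,0,0,0,0,0,0,20]

```text
t: 19.62
tool_pos: [0.5302, 0.3043, 0.0184]
tool_rot: [[0.981, -0.194, 0.001], [-0.194, -0.981, 0.001], [0.001, -0.001, -1.0]]
contact_force: [0.2, -0.6, -1.0]
width: 0.0281
grasp_force: 10.0
```

Call:
servo_tool:
  series: [0,0,-0.15,0,0,0,20,0,0,-0.1,0,0,0,20,0,0,-0.05,0,0,0,20,0,0,0,0,0,0,20,0,0,0,0,0,0,20]

```text
t: 20.03
tool_pos: [0.5296, 0.304, 0.0097]
tool_rot: [[0.981, -0.194, 0.0], [-0.194, -0.981, 0.0], [0.0, -0.0, -1.0]]
contact_force: [0.4, -0.6, 1.0]
width: 0.0276
grasp_force: 10.0
```

Call:
servo_tool:
  series: [0,0,-0.03,0,0,0,20,0,0,-0.02,0,0,0,20,0,0,0,0,0,0,20,0,0,0,0,0,0,20,0,0,0,0,0,0,20]

```text
t: 20.45
tool_pos: [0.5299, 0.304, 0.0092]
tool_rot: [[0.981, -0.195, 0.001], [-0.195, -0.981, 0.0], [0.001, -0.0, -1.0]]
contact_force: [-1.7, -3.0, 13.1]
width: 0.028
grasp_force: 10.0
```

Call:
servo_tool:
  series: [0,0,0.03,0,0,0,46,0,0,0,0,0,0,46,0,0,0,0,0,0,46,0,0,0.4,0,0,0,46,0,0,0.9,0,0,0,46]

```text
t: 20.87
tool_pos: [0.528, 0.3031, 0.0401]
tool_rot: [[0.981, -0.194, -0.004], [-0.194, -0.981, -0.002], [-0.003, 0.003, -1.0]]
contact_force: [-0.6, -0.0, -0.7]
width: 0.0457
grasp_force: 0.0
```

Call:
servo_tool:
  series: [0,0,1,0,0,0,60,0,0,1,0,0,0,60,0,0,1,0,0,0,60,0,-0.5,0,0,0,0,60,0,-1,0,0,0,0,60]

```text
t: 21.28
tool_pos: [0.5299, 0.2694, 0.1189]
tool_rot: [[0.982, -0.191, 0.003], [-0.191, -0.982, 0.003], [0.002, -0.004, -1.0]]
contact_force: [0.1, -0.6, -0.5]
width: 0.0599
grasp_force: 0.0
```

```bash
python3 -c "
from h import *
s,im=snap('w7')
p=proj(cam('wrist',s),[[.5299,.304,.032]])[0];print(p)
cv2.imwrite('pics/w7c.png',im[60:380,120:520])
"
```

```text
w7 t 21.28 tcp [0.5299 0.2694 0.1189] yaw -11.0 z [ 0.0029  0.0031 -1.    ] w 0.0599 F [ 0.1 -0.6 -0.5]
[266.81281974 251.14223864]
```

Call:
servo_tool:
  series: [0,-1,0,0,0,0,60,0,-1,0,0,0,0,60,0,-1,0,0,0,0,60,0,-1,0,0,0,0,60,0,-1,0,0,0,0,60]

```text
t: 21.75
tool_pos: [0.5293, 0.14, 0.1169]
tool_rot: [[0.981, -0.194, -0.0], [-0.194, -0.981, -0.0], [-0.0, 0.0, -1.0]]
contact_force: [1.8, 0.0, -0.2]
width: 0.0601
grasp_force: 0.0
```

Call:
servo_tool:
  series: [0,-1,0,0,0,0,60,0,-1,0,0,0,0,60,0,-1,0,0,0,0,60,0,-1,0,0,0,0,60,0,-1,0,0,0,0,60]

```text
t: 22.17
tool_pos: [0.5292, 0.0151, 0.117]
tool_rot: [[0.981, -0.195, 0.0], [-0.195, -0.981, 0.0], [0.0, -0.0, -1.0]]
contact_force: [0.8, 0.5, 0.1]
width: 0.0597
grasp_force: 0.0
```

Call:
servo_tool:
  series: [0,-1,0,0,0,0,60,0,-1,0,0,0,0,60,-0.6,-1,0,0,0,0,60,-0.6,-1,0,0,0,0,60,-0.6,-1,0,0,0,0,60]

```text
t: 22.58
tool_pos: [0.4835, -0.1097, 0.1168]
tool_rot: [[0.981, -0.195, -0.0], [-0.195, -0.981, 0.0], [-0.0, -0.0, -1.0]]
contact_force: [0.6, -0.9, -0.7]
width: 0.0599
grasp_force: 0.0
```

Call:
servo_tool:
  series: [-0.6,-1,0,0,0,0,60,-0.6,-1,0,0,0,0,60,-0.6,-1,0,0,0,0,60,-0.6,-1,0,0,0,0,60,-0.6,-1,0,0,0,0,60]

```text
t: 23.0
tool_pos: [0.4084, -0.2346, 0.117]
tool_rot: [[0.981, -0.195, 0.0], [-0.195, -0.981, 0.0], [0.0, -0.0, -1.0]]
contact_force: [1.2, 0.4, -0.0]
width: 0.0599
grasp_force: 0.0
```

Call:
servo_tool:
  series: [-0.6,-0.8,0,0,0,0,60,-0.5,-1,0,0,0,0,60,0,0,0,0,0,0,60,0,0,0,0,0,0,60,0,0,0,0,0,0,60]

```text
t: 23.42
tool_pos: [0.3822, -0.2781, 0.1168]
tool_rot: [[0.981, -0.194, 0.0], [-0.194, -0.981, 0.0], [0.0, -0.0, -1.0]]
contact_force: [0.1, 0.7, -0.6]
width: 0.0602
grasp_force: 0.0
```

```bash
python3 -c "
from h import *
s,im=snap('w8')
p=proj(cam('wrist',s),[[.383,-.279,.034]])[0];print(p)
a=cv2.imread('pics/w7.png')[60:360,120:520]
b=cv2.resize(im[150:300,215:415],None,fx=2,fy=2,interpolation=cv2.INTER_CUBIC)
cv2.imwrite('pics/w8c.png',np.hstack([a,b]))
"
```

```text
w8 t 23.42 tcp [ 0.3822 -0.2781  0.1168] yaw -11.21 z [ 2.e-04  2.e-04 -1.e+00] w 0.0602 F [ 0.1  0.7 -0.6]
[315.72258043 242.08275125]
```

View pics/w8c.png

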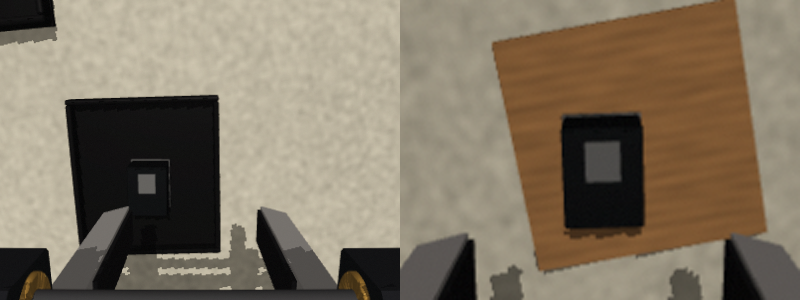

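The left half shows the old relay upright in the correct tray. The right half shows the new relay on the pad, aligned to the tool within about 1°. Measuring it.

Run:
```python
from h import *
im=cv2.imread('pics/w8.png');s=pickle.load(open('pics/w8.pkl','rb'));c=cam('wrist',s)
hsv=cv2.cvtColor(im,cv2.COLOR_BGR2HSV).astype(int);S,V=hsv[...,1],hsv[...,2]
m=box((V<70)|(S<60),285,345,195,268)
m[270:]=0
for v in range(204,272,8):
    x=np.where(m[v,285:345])[0]+285;print(v,x.min() if len(x) else None,x.max() if len(x) else None)
for u in (300,308,316,324,332):
    y=np.where((V<45)[195:275,u])[0]+195;print(u,y.min(),y.max())
g=lambda P:np.array(P)/2-.25+np.array([215,150])
w=unproj(c,g([[163,227],[243,228],[243,128],[163,127]]),.034)[:,:2];print(w.round(4).tolist(),w.mean(0))
d=w[1]-w[0];e=w[2]-w[1];print(np.hypot(*d),np.hypot(*e),np.degrees(np.arctan2(d[1],d[0]))+90,np.degrees(np.arctan2(e[1],e[0])))
```

```text
204 None None
212 296 335
220 296 336
228 296 336
236 296 336
244 297 336
252 297 336
260 297 336
268 None None
300 208 264
308 208 263
316 207 263
324 207 263
332 207 263
[[0.3707, -0.2627], [0.3649, -0.29], [0.3997, -0.2965], [0.4053, -0.27]] [ 0.38515442 -0.27979681]
0.02790657627170682 0.03539603058122603 -11.953601448359478 -10.459109129361181
```

Call:
servo_tool:
  series: [0.13,-0.07,-0.8,0,0,0,60,0,0,-0.8,0,0,0,60,0,0,-0.8,0,0,0,60,0,0,-0.8,0,0,0,60,0,0,-0.7,0,0,0,60]
  newtons: 10

```text
t: 23.88
tool_pos: [0.3859, -0.279, 0.0181]
tool_rot: [[0.981, -0.192, -0.0], [-0.192, -0.981, 0.001], [-0.0, -0.001, -1.0]]
contact_force: [-0.1, 0.3, 0.1]
width: 0.0601
grasp_force: 0.0
```

Call:
servo_tool:
  series: [0,0,-0.3,0,0,0,46,0,0,0,0,0,0,36,0,0,0,0,0,0,31,0,0,0,0,0,0,31,0,0,0,0,0,0,31]

```text
t: 24.3
tool_pos: [0.386, -0.2804, 0.0127]
tool_rot: [[0.981, -0.194, 0.001], [-0.194, -0.981, -0.001], [0.002, 0.0, -1.0]]
contact_force: [0.1, -0.0, 0.6]
width: 0.032
grasp_force: 0.0
```

Call:
servo_tool:
  series: [0,0,0,0,0,0,20,0,0,0,0,0,0,20,0,0,0,0,0,0,20,0,0,0,0,0,0,20,0,0,0,0,0,0,20]

```text
t: 24.72
tool_pos: [0.3859, -0.2805, 0.0126]
tool_rot: [[0.981, -0.194, 0.001], [-0.194, -0.981, -0.001], [0.001, 0.0, -1.0]]
contact_force: [-0.9, 1.1, 9.4]
width: 0.0281
grasp_force: 9.9
```

Call:
servo_tool:
  series: [0,0,0.4,0,0,0,20,0,0,0.9,0,0,0,20,0,0,0.9,0,0,0,20,0,0,1,0,0,0,20,0,0,1,0,0,0,20]

```text
t: 25.13
tool_pos: [0.385, -0.2802, 0.1186]
tool_rot: [[0.981, -0.195, 0.0], [-0.195, -0.981, -0.0], [0.0, 0.0, -1.0]]
contact_force: [0.8, 0.4, -0.4]
width: 0.028
grasp_force: 9.9
```

Call:
servo_tool:
  series: [0.5,0.8,0,0,0,0,20,0.5,0.9,0,0,0,0,20,0.5,0.9,0,0,0,0,20,0.5,0.9,0,0,0,0,20,0.5,0.9,0,0,0,0,20]

```text
t: 25.55
tool_pos: [0.4483, -0.1693, 0.1178]
tool_rot: [[0.981, -0.195, 0.001], [-0.195, -0.981, -0.0], [0.001, 0.0, -1.0]]
contact_force: [0.6, -1.0, 0.3]
width: 0.0278
grasp_force: 9.9
```

Call:
servo_tool:
  series: [0.5,0.9,0,0,0,0,20,0.5,0.9,0,0,0,0,20,0.5,0.9,0,0,0,0,20,0.5,0.9,0,0,0,0,20,0.5,0.9,0,0,0,0,20]

```text
t: 25.97
tool_pos: [0.5108, -0.0567, 0.1177]
tool_rot: [[0.981, -0.195, 0.001], [-0.195, -0.981, -0.0], [0.001, 0.0, -1.0]]
contact_force: [1.8, 0.1, -0.7]
width: 0.0281
grasp_force: 9.9
```

Call:
servo_tool:
  series: [0.5,0.5,0,0,0,0,20,0.26,0.4,0,0,0,0,20,0,0,0,0,0,0,20,0,0,0,0,0,0,20,0,0,0,0,0,0,20]

```text
t: 26.38
tool_pos: [0.5286, -0.0363, 0.1169]
tool_rot: [[0.981, -0.195, -0.0], [-0.195, -0.981, -0.0], [-0.0, 0.001, -1.0]]
contact_force: [-0.1, 0.5, 0.1]
width: 0.0279
grasp_force: 9.9
```

Run:
```python
from h import *
s,im=snap('w9');c=cam('wrist',s)
hsv=cv2.cvtColor(im,cv2.COLOR_BGR2HSV).astype(int);S,V=hsv[...,1],hsv[...,2]
z=s['tool_pos'][2]+.0213;t=np.array(s['tool_pos'][:2]);ax=np.array(s['tool_rot'])[:2,0]
p=proj(c,[np.r_[t+ax*k/1000,z] for k in (-18,18)]);print('pred near/far',p)
for u in (310,316,322):print(V[205:300:3,u].tolist())
for v in ((0.5*p[0]+.5*p[1])[1].astype(int),):print(V[v,270:365:3].tolist())
cv2.imwrite('pics/w9c.png',cv2.resize(im[160:310,215:415],None,fx=3,fy=3,interpolation=cv2.INTER_CUBIC))
for b in [(222,293,180,275),(340,408,180,275)]:
    try:print(rectfit(box((S<90)&(V>110),*b),c,.012))
    except Exception as e:print(e)
```

```text
w9 t 26.38 tcp [ 0.5286 -0.0363  0.1169] yaw -11.27 z [-4.e-04 -4.e-04 -1.e+00] w 0.0279 F [-0.1  0.5  0.1]
pred near/far [[314.84557824 341.66930032]
 [314.88247847 264.1915266 ]]
[198, 182, 44, 44, 45, 44, 69, 79, 80, 78, 78, 77, 77, 78, 78, 64, 10, 11, 11, 12, 11, 20, 18, 17, 20, 104, 104, 102, 103, 103, 103, 103]
[73, 172, 81, 80, 80, 76, 81, 81, 80, 79, 77, 78, 78, 79, 78, 79, 10, 10, 10, 11, 11, 19, 18, 19, 20, 105, 104, 104, 104, 103, 103, 102]
[198, 191, 64, 80, 79, 56, 68, 80, 79, 78, 78, 78, 78, 78, 79, 79, 11, 10, 10, 12, 10, 19, 18, 19, 21, 105, 106, 104, 104, 103, 101, 102]
[122, 74, 16, 10, 11, 19, 18, 20, 20, 19, 50, 103, 101, 102, 103, 102, 102, 102, 102, 101, 21, 20, 21, 19, 20, 16, 11, 15, 22, 121, 122, 121]
(534.4, 8.1, 46.0, 53.8, 78.67)
(518.0, -76.5, 43.9, 54.6, 80.77)
```

View pics/w9c.png

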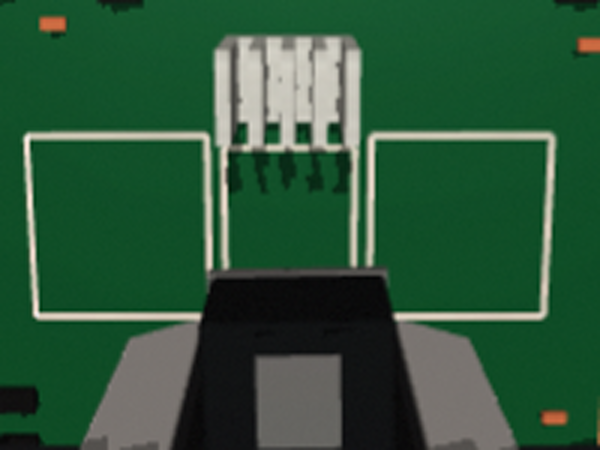

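The held relay is square in the fingers. I'll lower it to about 4 mm above the board and compare it with the outline directly.

Call:
servo_tool:
  series: [0.08,0.1,-0.4,0,0,0,20,0,0,-0.8,0,0,0,20,0,0,-0.8,0,0,0,20,0,0,-0.8,0,0,0,20,0,0,-0.6,0,0,0,20]

```text
t: 26.85
tool_pos: [0.5304, -0.0333, 0.0297]
tool_rot: [[0.981, -0.195, -0.001], [-0.195, -0.981, -0.0], [-0.001, 0.0, -1.0]]
contact_force: [0.7, 0.1, -0.7]
width: 0.028
grasp_force: 9.9
```

Call:
servo_tool:
  series: [0,0,-0.3,0,0,0,20,0,0,0,0,0,0,20,0,0,0,0,0,0,20,0,0,0,0,0,0,20,0,0,0,0,0,0,20]

```text
t: 27.27
tool_pos: [0.5319, -0.0328, 0.0251]
tool_rot: [[0.981, -0.195, 0.001], [-0.195, -0.981, 0.0], [0.001, -0.0, -1.0]]
contact_force: [-0.0, 0.0, -0.8]
width: 0.028
grasp_force: 9.9
```

Run:
```python
from h import *
s,im=snap('w10');c=cam('wrist',s)
o=np.array([.52965,-.0337]);y=np.radians(-11.15);ex=np.array([np.cos(y),np.sin(y)]);ey=np.array([-ex[1],ex[0]])
f=lambda a,b,z:proj(c,[np.r_[o+ex*a/1000+ey*b/1000,z]])[0].round(1).tolist()
print('outline far outer',f(20,16,.012),f(20,-16,.012));zb=s['tool_pos'][2]-.0065
print('relay far bottom/top',f(18,14,zb),f(18,-14,zb),f(18,14,zb+.028),f(18,-14,zb+.028))
cv2.imwrite('pics/w10c.png',cv2.resize(im[205:285,255:375],None,fx=6,fy=6,interpolation=cv2.INTER_CUBIC))
```

```text
w10 t 27.27 tcp [ 0.5319 -0.0328  0.0251] yaw -11.22 z [ 0.0015  0.     -1.    ] w 0.028 F [-0.   0.  -0.8]
outline far outer [285.7, 243.7] [348.9, 243.7]
relay far bottom/top [288.9, 251.0] [345.9, 251.0] [284.7, 268.9] [351.1, 268.8]
```

View pics/w10c.png

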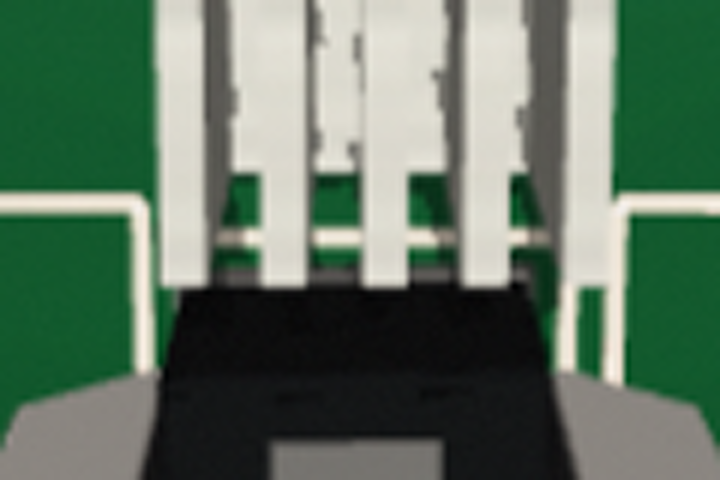

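The relay's bottom edge sits about 1.8 mm towards +y and 0.6 mm towards +x of the outline's centre. Correcting.

Call:
servo_tool:
  series: [-0.04,-0.07,-0.08,0,0,0,20,0,0,0,0,0,0,20,0,0,0,0,0,0,20,0,0,0,0,0,0,20,0,0,0,0,0,0,20]

```text
t: 27.73
tool_pos: [0.5303, -0.0345, 0.0223]
tool_rot: [[0.981, -0.194, 0.0], [-0.194, -0.981, 0.0], [0.0, -0.0, -1.0]]
contact_force: [0.7, 0.6, -0.6]
width: 0.028
grasp_force: 9.9
```

```bash
cat > chk.py <<'E'
from h import *
o=np.array([.52965,-.0337]);y=np.radians(-11.15);ex=np.array([np.cos(y),np.sin(y)]);ey=np.array([-ex[1],ex[0]])
def chk(s,im,zb):
    """compare far-bottom and far-top edges of the relay with where they should be"""
    c=cam('wrist',s);f=lambda a,b,z:proj(c,[np.r_[o+ex*a/1000+ey*b/1000,z]])[0].round(1)
    V=im.max(2).astype(int)
    for z in (zb,zb+.028):print('want',f(18,14,z),f(18,-14,z))
    for v in range(244,284,4):
        x=np.where(V[v,262:370]<32)[0]+262;print(v,(x.min(),x.max(),(x.min()+x.max())/2) if len(x) else None)
    k=V[244:284,312:324].mean(1).astype(int);print(k.tolist())
if __name__=='__main__':
    import sys
    if len(sys.argv)>2:s,im=pickle.load(open('pics/w10.pkl','rb')),cv2.imread('pics/w10.png')
    else:s,im=snap(sys.argv[1])
    chk(s,im,s['tool_pos'][2]-.0065)
E
python3 chk.py w10 old; python3 chk.py w11
```

```text
want [288.9 251. ] [345.9 251. ]
want [284.7 268.9] [351.1 268.8]
244 None
248 None
252 (np.int64(323), np.int64(341), np.float64(332.0))
256 (np.int64(285), np.int64(343), np.float64(314.0))
260 (np.int64(284), np.int64(344), np.float64(314.0))
264 (np.int64(283), np.int64(345), np.float64(314.0))
268 (np.int64(282), np.int64(346), np.float64(314.0))
272 (np.int64(282), np.int64(346), np.float64(314.0))
276 (np.int64(281), np.int64(347), np.float64(314.0))
280 (np.int64(280), np.int64(348), np.float64(314.0))
[224, 211, 184, 167, 163, 160, 165, 165, 117, 27, 11, 11, 11, 12, 13, 13, 13, 13, 13, 13, 13, 13, 14, 19, 22, 21, 22, 21, 22, 23, 22, 22, 22, 22, 72, 110, 117, 117, 117, 118]
w11 t 27.73 tcp [ 0.5303 -0.0345  0.0223] yaw -11.21 z [ 1.e-04  1.e-04 -1.e+00] w 0.028 F [ 0.7  0.6 -0.6]
want [284.9 248.6] [342.  248.6]
want [280.1 266.2] [346.6 266.2]
244 None
248 None
252 (np.int64(319), np.int64(342), np.float64(330.5))
256 (np.int64(285), np.int64(343), np.float64(314.0))
260 (np.int64(284), np.int64(343), np.float64(313.5))
264 (np.int64(283), np.int64(344), np.float64(313.5))
268 (np.int64(282), np.int64(346), np.float64(314.0))
272 (np.int64(282), np.int64(346), np.float64(314.0))
276 (np.int64(281), np.int64(347), np.float64(314.0))
280 (np.int64(280), np.int64(348), np.float64(314.0))
[221, 190, 157, 158, 158, 154, 161, 134, 54, 11, 12, 13, 12, 12, 13, 13, 13, 13, 13, 13, 13, 13, 14, 18, 22, 21, 19, 20, 21, 22, 22, 22, 22, 22, 74, 112, 120, 120, 120, 120]
```

Call:
servo_tool:
  series: [0.01,0,-0.08,0,0,0,20,0,0,-0.04,0,0,0,20,0,0,-0.03,0,0,0,20,0,0,0,0,0,0,20,0,0,0,0,0,0,20]

```text
t: 28.2
tool_pos: [0.5306, -0.0345, 0.0185]
tool_rot: [[0.981, -0.194, 0.0], [-0.194, -0.981, 0.0], [0.0, -0.0, -1.0]]
contact_force: [-0.4, -0.0, 2.8]
width: 0.0279
grasp_force: 9.9
```

Call:
servo_tool:
  series: [0,0,0,0,0,0,44,0,0,0,0,0,0,44,0,0,0,0,0,0,44,0,0,0.3,0,0,0,44,0,0,0.9,0,0,0,44]

```text
t: 28.62
tool_pos: [0.5288, -0.0344, 0.0469]
tool_rot: [[0.981, -0.194, -0.004], [-0.194, -0.981, 0.0], [-0.004, 0.001, -1.0]]
contact_force: [-0.8, -0.3, -0.6]
width: 0.044
grasp_force: 0.0
```

Call:
servo_tool:
  series: [0,0,1,0,0,0,60,0,0,1,0,0,0,60,0,0,0.9,0,0,0,60,0,0,0,0,0,0,60,0,0,0,0,0,0,60]

```text
t: 29.03
tool_pos: [0.5314, -0.0345, 0.1225]
tool_rot: [[0.981, -0.194, 0.003], [-0.194, -0.981, 0.0], [0.003, -0.001, -1.0]]
contact_force: [-1.0, 0.6, -0.2]
width: 0.0598
grasp_force: 0.0
```

Run:
```python
from h import *
from chk import o,ex,ey
s,im=snap('w12');c=cam('wrist',s)
big=cv2.resize(im[185:285,225:405],None,fx=4,fy=4,interpolation=cv2.INTER_CUBIC)
def draw(cx,cy,sx,sy,z,col):
    q=proj(c,[np.r_[o+ex*(cx+a*sx/2)/1000+ey*(cy+b*sy/2)/1000,z] for a,b in ((-1,-1),(1,-1),(1,1),(-1,1))])
    cv2.polylines(big,[((q-[225,185]+.5)*4).astype(int)],True,col,1)
draw(0,0,40,32,.012,(0,255,255));draw(0,42,46,44,.012,(0,255,255));draw(0,-42,46,44,.012,(0,255,255));draw(0,0,36,28,.04,(0,0,255))
cv2.imwrite('pics/w12c.png',big)
```

```text
w12 t 29.03 tcp [ 0.5314 -0.0345  0.1225] yaw -11.21 z [ 0.0028  0.     -1.    ] w 0.0598 F [-1.   0.6 -0.2]
```

View pics/w12c.png

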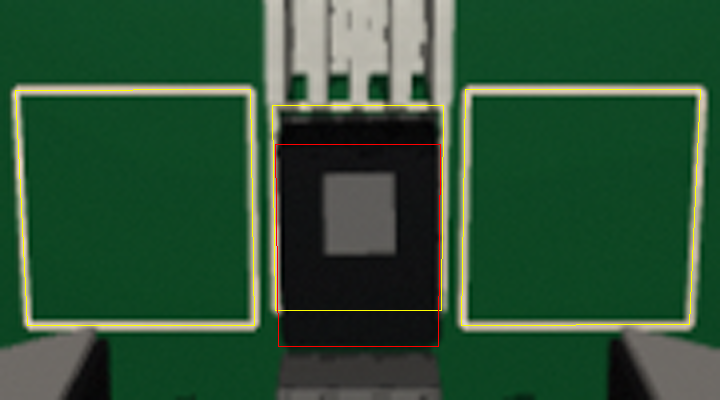

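The new relay is within about 0.5 mm of its intended place and square to the outline. Now the transformer on the mat.

Call:
servo_tool:
  series: [0.25,-0.8,0,0,0,1,60,0.25,-0.8,0,0,0,1,60,0.25,-0.8,0,0,0,1,60,0.25,-0.8,0,0,0,1,60,0.25,-0.8,0,0,0,1,60]

```text
t: 29.5
tool_pos: [0.5613, -0.1353, 0.1197]
tool_rot: [[0.97, 0.243, -0.002], [0.243, -0.97, 0.0], [-0.002, -0.001, -1.0]]
contact_force: [0.4, 0.1, -0.3]
width: 0.0601
grasp_force: 0.0
```

Call:
servo_tool:
  series: [0.25,-0.8,0,0,0,1,60,0.25,-0.8,0,0,0,1,60,0.25,-0.8,0,0,0,1,60,0.25,-0.8,0,0,0,1,60,0.25,-0.8,0,0,0,1,60]

```text
t: 29.92
tool_pos: [0.5925, -0.2352, 0.1195]
tool_rot: [[0.777, 0.63, -0.002], [0.63, -0.777, 0.001], [-0.001, -0.002, -1.0]]
contact_force: [0.1, -0.7, 0.8]
width: 0.0599
grasp_force: 0.0
```

Call:
servo_tool:
  series: [0.2,-0.8,0,0,0,1,60,0,-0.2,0,0,0,1,60,0,0,0,0,0,1,60,0,0,0,0,0,1,60,0,0,0,0,0,1,60]

```text
t: 30.33
tool_pos: [0.5973, -0.2593, 0.1193]
tool_rot: [[0.438, 0.899, -0.002], [0.899, -0.438, 0.001], [0.0, -0.003, -1.0]]
contact_force: [0.3, -0.8, 0.7]
width: 0.0601
grasp_force: 0.0
```

Call:
servo_tool:
  series: [0,0,0,0,0,1,60,0,0,0,0,0,1,60,0,0,0,0,0,0.6,60,0,0,0,0,0,0,60,0,0,0,0,0,0,60]

```text
t: 30.75
tool_pos: [0.5975, -0.2593, 0.1198]
tool_rot: [[0.23, 0.973, -0.002], [0.973, -0.23, 0.001], [0.001, -0.002, -1.0]]
contact_force: [0.1, 0.1, 0.4]
width: 0.06
grasp_force: 0.0
```

```bash
python3 -c "
from h import *
snap('w13')"
```

```text
w13 t 30.75 tcp [ 0.5975 -0.2593  0.1198] yaw 76.68 z [-1.5e-03  9.0e-04 -1.0e+00] w 0.06 F [0.1 0.1 0.4]
```

Call:
servo_tool:
  series: [0.04,0.02,-0.8,0,0,0,60,0,0,-0.9,0,0,0,60,0,0,-0.9,0,0,0,60,0,0,-0.9,0,0,0,60,0,0,-0.5,0,0,0,60]
  newtons: 20

```text
t: 31.22
tool_pos: [0.5978, -0.2584, 0.0183]
tool_rot: [[0.23, 0.973, -0.003], [0.973, -0.23, 0.001], [0.0, -0.003, -1.0]]
contact_force: [-0.9, 0.4, -0.3]
width: 0.0599
grasp_force: 0.0
```

Call:
servo_tool:
  series: [0,0,-0.25,0,0,0,60,0,0,0,0,0,0,60,0,0,0,0,0,0,60,0,0,0,0,0,0,60,0,0,0,0,0,0,60]

```text
t: 31.63
tool_pos: [0.5998, -0.2593, 0.016]
tool_rot: [[0.229, 0.973, 0.002], [0.973, -0.229, -0.001], [-0.0, 0.002, -1.0]]
contact_force: [-0.3, -0.2, 0.2]
width: 0.0601
grasp_force: 0.0
```

Call:
servo_tool:
  series: [-0.03,0.03,-0.1,0,0,0,60,0,0,0,0,0,0,50,0,0,0,0,0,0,44,0,0,0,0,0,0,43,0,0,0,0,0,0,43]

```text
t: 32.05
tool_pos: [0.5984, -0.2583, 0.0123]
tool_rot: [[0.228, 0.974, 0.0], [0.974, -0.228, -0.0], [0.0, 0.0, -1.0]]
contact_force: [-0.2, -1.1, -1.0]
width: 0.0433
grasp_force: 0.0
```

Call:
servo_tool:
  series: [0,0,0,0,0,0,30,0,0,0,0,0,0,30,0,0,0,0,0,0,30,0,0,0,0,0,0,30,0,0,0,0,0,0,30]

```text
t: 32.47
tool_pos: [0.5984, -0.2583, 0.0123]
tool_rot: [[0.229, 0.974, 0.0], [0.974, -0.229, -0.0], [0.0, 0.0, -1.0]]
contact_force: [-0.7, 0.3, 0.7]
width: 0.0399
grasp_force: 20.0
```

Call:
servo_tool:
  series: [0,0,0.4,0,0,0,30,0,0,1,0,0,0,30,0,0,1,0,0,0,30,0,0,1,0,0,0,30,0,0,1,0,0,0,30]

```text
t: 32.88
tool_pos: [0.598, -0.258, 0.1239]
tool_rot: [[0.228, 0.974, -0.0], [0.974, -0.228, 0.0], [0.0, -0.0, -1.0]]
contact_force: [0.4, 0.6, -2.5]
width: 0.0399
grasp_force: 20.0
```

Call:
servo_tool:
  series: [-0.2,0.7,0,0,0,0,30,-0.2,0.9,0,0,0,0,30,-0.2,0.9,0,0,0,0,30,-0.2,0.9,0,0,0,0,30,-0.2,0.9,0,0,0,0,30]

```text
t: 33.3
tool_pos: [0.5728, -0.1498, 0.1228]
tool_rot: [[0.229, 0.974, 0.0], [0.974, -0.229, -0.0], [-0.0, 0.0, -1.0]]
contact_force: [0.8, 1.3, -2.3]
width: 0.0397
grasp_force: 20.0
```

Call:
servo_tool:
  series: [-0.2,0.9,0,0,0,0,30,-0.2,0.9,0,0,0,0,30,-0.2,0.9,0,0,0,0,30,-0.2,0.9,0,0,0,0,30,-0.2,0.9,0,0,0,0,30]

```text
t: 33.72
tool_pos: [0.5478, -0.0372, 0.1228]
tool_rot: [[0.228, 0.974, 0.0], [0.974, -0.228, -0.0], [-0.0, 0.0, -1.0]]
contact_force: [-0.3, 0.7, -2.9]
width: 0.0397
grasp_force: 20.0
```

Call:
servo_tool:
  series: [-0.2,0.9,0,0,0,0,30,-0.2,0.9,0,0,0,0,30,0,0.1,0,0,0,0,30,0,0,0,0,0,0,30,0,0,0,0,0,0,30]

```text
t: 34.13
tool_pos: [0.5384, 0.0088, 0.1226]
tool_rot: [[0.228, 0.974, 0.0], [0.974, -0.228, -0.0], [-0.0, 0.0, -1.0]]
contact_force: [0.5, -0.7, -1.7]
width: 0.0402
grasp_force: 20.0
```

Call:
servo_tool:
  series: [0,0,-0.6,0,0,0,30,0,0,-0.8,0,0,0,30,0,0,-0.8,0,0,0,30,0,0,-0.7,0,0,0,30,0,0,0,0,0,0,30]

```text
t: 34.55
tool_pos: [0.5366, 0.0077, 0.0469]
tool_rot: [[0.23, 0.973, -0.004], [0.973, -0.23, -0.0], [-0.001, -0.004, -1.0]]
contact_force: [-1.1, 0.4, -3.2]
width: 0.0396
grasp_force: 20.0
```

Call:
servo_tool:
  series: [0,0,-0.4,0,0,0,30,0,0,-0.2,0,0,0,30,0,0,0,0,0,0,30,0,0,0,0,0,0,30,0,0,0,0,0,0,30]

```text
t: 34.97
tool_pos: [0.5388, 0.0092, 0.0354]
tool_rot: [[0.229, 0.974, 0.001], [0.974, -0.229, -0.0], [0.0, 0.001, -1.0]]
contact_force: [-0.4, -0.1, -1.6]
width: 0.0399
grasp_force: 20.0
```

Call:
servo_tool:
  series: [-0.02,0,-0.25,0,0,0,30,0,0,-0.15,0,0,0,30,0,0,-0.1,0,0,0,30,0,0,0,0,0,0,30,0,0,0,0,0,0,30]

```text
t: 35.38
tool_pos: [0.5377, 0.0093, 0.022]
tool_rot: [[0.228, 0.974, -0.001], [0.974, -0.228, 0.0], [-0.0, -0.001, -1.0]]
contact_force: [0.5, 0.4, -1.6]
width: 0.0398
grasp_force: 20.0
```

Call:
servo_tool:
  series: [0.02,-0.01,-0.04,0,0,0,30,0,0,-0.03,0,0,0,30,0,0,0,0,0,0,30,0,0,0,0,0,0,30,0,0,0,0,0,0,30]

```text
t: 35.8
tool_pos: [0.5384, 0.009, 0.0205]
tool_rot: [[0.228, 0.974, 0.0], [0.974, -0.228, 0.0], [0.0, 0.0, -1.0]]
contact_force: [-0.3, -1.3, -1.6]
width: 0.0396
grasp_force: 20.0
```

Call:
servo_tool:
  series: [0,0,-0.02,0,0,0,30,0,0,-0.01,0,0,0,30,0,0,0,0,0,0,30,0,0,0,0,0,0,30,0,0,0,0,0,0,30]

```text
t: 36.22
tool_pos: [0.5384, 0.009, 0.0202]
tool_rot: [[0.229, 0.974, 0.0], [0.974, -0.229, -0.0], [-0.0, 0.0, -1.0]]
contact_force: [-3.2, -0.5, 8.2]
width: 0.0397
grasp_force: 20.0
```

Call:
servo_tool:
  series: [0,0,0.02,0,0,0,60,0,0,0,0,0,0,60,0,0,0,0,0,0,60,0,0,0.3,0,0,0,60,0,0,0.9,0,0,0,60]

```text
t: 36.63
tool_pos: [0.5366, 0.009, 0.0486]
tool_rot: [[0.228, 0.974, -0.004], [0.974, -0.228, 0.0], [-0.001, -0.004, -1.0]]
contact_force: [-0.4, -0.3, -0.7]
width: 0.06
grasp_force: 0.0
```

Call:
servo_tool:
  series: [-0.2,-0.25,1,0,0,0.4,94,0,0,1,0,0,0,94,0,0,0,0,0,0,94,0,0,0,0,0,0,94,0,0,0,0,0,0,94]

```text
t: 37.05
tool_pos: [0.5332, 0.0027, 0.1002]
tool_rot: [[0.195, 0.981, 0.0], [0.981, -0.195, -0.0], [-0.0, 0.0, -1.0]]
contact_force: [-0.6, -0.8, -1.1]
width: 0.0899
grasp_force: 0.0
```

Run:
```python
from h import *
s,im=snap('w14')
a=cv2.imread('pics/w3.png');ca=cam('wrist',pickle.load(open('pics/w3.pkl','rb')));cb=cam('wrist',s)
def reg(n,x0,x1,y0,y1,z):
    T=a[y0:y1,x0:x1];r=cv2.matchTemplate(im[y0-20:y1+20,x0-20:x1+20],T,cv2.TM_CCOEFF_NORMED)
    _,m,_,l=cv2.minMaxLoc(r);d=[]
    def sub(f,p):return 0.5*(f[0]-f[2])/(f[0]-2*f[1]+f[2]) if p else 0
    x,y=l;dx=sub(r[y,x-1:x+2],1);dy=sub(r[y-1:y+2,x],1)
    pa=np.array([(x0+x1)/2,(y0+y1)/2]);pb=pa+[x-20+dx,y-20+dy]
    print(n,round(m,3),'px',(pb-pa).round(2),'world shift mm',((unproj(cb,[pb],z)-unproj(ca,[pa],z))[0,:2]*1000).round(2))
reg('core+plate',282,354,216,266,.054)
reg('coreL',282,296,216,266,.054);reg('coreR',340,354,216,266,.054)
reg('copper/foot',286,352,205,220,.02)
reg('board R chips',385,415,180,250,.012);reg('board L chips',225,242,180,262,.012)
reg('terminal',250,282,270,318,.034)
```

```text
w14 t 37.05 tcp [0.5332 0.0027 0.1002] yaw 78.78 z [ 1.e-04 -1.e-04 -1.e+00] w 0.0899 F [-0.6 -0.8 -1.1]
core+plate 0.676 px [ 0.39 -0.74] world shift mm [0.08 0.56]
coreL 0.606 px [0.24 9.54] world shift mm [-1.21 -5.6 ]
coreR 0.761 px [ 0.39 -5.57] world shift mm [0.48 3.47]
copper/foot 0.938 px [0.54 0.02] world shift mm [ 0.2  -0.02]
board R chips 0.976 px [ 0.58 -0.01] world shift mm [0.01 0.03]
board L chips 0.971 px [-0.28  0.26] world shift mm [-0.02 -0.1 ]
terminal 0.973 px [-0.07  0.57] world shift mm [-0.04 -0.02]
```

The transformer is back within about 0.3 mm by image registration. Now the capacitor.

Call:
servo_tool:
  series: [0,-0.3,0.8,0,0,-0.1,60,0.2,-0.9,0,0,0,0,60,0.2,-1,0,0,0,0,60,0.2,-1,0,0,0,0,60,0.2,-1,0,0,0,0,60]

```text
t: 37.52
tool_pos: [0.5529, -0.1031, 0.1193]
tool_rot: [[0.202, 0.979, -0.002], [0.979, -0.202, 0.0], [-0.0, -0.002, -1.0]]
contact_force: [0.6, 0.1, 0.7]
width: 0.0641
grasp_force: 0.0
```

Call:
servo_tool:
  series: [0.2,-1,0,0,0,0,60,0.2,-1,0,0,0,0,60,0.2,-1,0,0,0,0,60,0.2,-1,0,0,0,0,60,0.2,-1,0,0,0,0,60]

```text
t: 37.93
tool_pos: [0.5779, -0.2282, 0.1189]
tool_rot: [[0.202, 0.979, -0.002], [0.979, -0.202, 0.001], [0.0, -0.002, -1.0]]
contact_force: [-0.2, -0.2, 0.1]
width: 0.0601
grasp_force: 0.0
```

Call:
servo_tool:
  series: [0.2,-1,0,0,0,0,60,0.2,-1,0,0,0,0,60,0.2,-1,0,0,0,0,60,0.1,-1,0,0,0,0,60,0,-0.7,0,0,0,0,60]

```text
t: 38.35
tool_pos: [0.5954, -0.3468, 0.1186]
tool_rot: [[0.204, 0.979, -0.002], [0.979, -0.204, 0.001], [0.0, -0.002, -1.0]]
contact_force: [-0.8, 0.2, -0.5]
width: 0.0599
grasp_force: 0.0
```

Call:
servo_tool:
  series: [0,0,0,0,0,0,60,0,0,0,0,0,0,60,0,0,0,0,0,0,60,0,0,0,0,0,0,60,0,0,0,0,0,0,60]

```text
t: 38.77
tool_pos: [0.5961, -0.3434, 0.1203]
tool_rot: [[0.201, 0.98, -0.0], [0.98, -0.201, 0.0], [0.0, -0.0, -1.0]]
contact_force: [0.1, 0.3, -0.1]
width: 0.06
grasp_force: 0.0
```

Run:
```python
from h import *
s,im=snap('w15');c=cam('wrist',s)
p=proj(c,[[.5965,-.3451,.06]])[0];u,v=p.astype(int)
hsv=cv2.cvtColor(im,cv2.COLOR_BGR2HSV).astype(int);V=hsv[...,2]
m=cv2.morphologyEx(box((V>95)&(hsv[...,1]<60),u-45,u+45,v-45,v+45).astype(np.uint8),cv2.MORPH_CLOSE,np.ones((5,5)))
a=[q for q in cv2.findContours(m,0,1)[0]]
for q in a:
  if cv2.contourArea(q)>200:print(cv2.boundingRect(q),cv2.contourArea(q),p)
T=cv2.imread('pics/w5.png')[235:285,288:340];r=cv2.matchTemplate(im[v-80:v+80,u-80:u+80],T,cv2.TM_CCOEFF_NORMED);_,mm,_,l=cv2.minMaxLoc(r)
pt=[u-80+l[0]+26-212-0,v-80+l[1]+25];tc=np.array([u-80+l[0],v-80+l[1]])+np.array([407/4-.375+212-288,391/4-.375+162-235])
print(mm,tc,unproj(c,[tc],.06))
```

```text
w15 t 38.77 tcp [ 0.5961 -0.3434  0.1203] yaw 78.38 z [-1.e-04  4.e-04 -1.e+00] w 0.06 F [ 0.1  0.3 -0.1]
(269, 208, 90, 90) 4099.0 [314.19842762 253.93184773]
0.748153567314148 [315.375 254.375] [[ 0.59717185 -0.34553667  0.06      ]]
```

Call:
servo_tool:
  series: [0.02,-0.06,-0.8,0,0,0,60,0,0,-0.9,0,0,0,60,0,0,-0.9,0,0,0,60,0,0,-0.9,0,0,0,60,0,0,-0.6,0,0,0,60]
  newtons: 12

```text
t: 39.23
tool_pos: [0.5957, -0.3454, 0.0158]
tool_rot: [[0.202, 0.979, -0.001], [0.979, -0.202, 0.001], [0.001, -0.001, -1.0]]
contact_force: [0.2, -0.0, 0.0]
width: 0.0602
grasp_force: 0.0
```

Call:
servo_tool:
  series: [0,0,-0.1,0,0,0,60,0,0,0,0,0,0,60,0,0,0,0,0,0,60,0,0,0,0,0,0,60,0,0,0,0,0,0,60]

```text
t: 39.65
tool_pos: [0.597, -0.3466, 0.0166]
tool_rot: [[0.203, 0.979, 0.002], [0.979, -0.203, -0.001], [-0.001, 0.002, -1.0]]
contact_force: [-0.5, -0.4, 0.1]
width: 0.0601
grasp_force: 0.0
```

Adjusting to the release pose (.5965, -.3451, .0146), then gripping.

Call:
servo_tool:
  series: [-0.02,0.06,-0.06,0,0,0,60,0,0,0,0,0,0,50,0,0,0,0,0,0,42,0,0,0,0,0,0,39,0,0,0,0,0,0,39]

```text
t: 40.07
tool_pos: [0.5958, -0.3448, 0.0138]
tool_rot: [[0.203, 0.979, -0.0], [0.979, -0.203, 0.0], [0.0, -0.0, -1.0]]
contact_force: [-0.5, -0.3, -1.1]
width: 0.0392
grasp_force: 0.0
```

Call:
servo_tool:
  series: [0,0,0,0,0,0,26,0,0,0,0,0,0,26,0,0,0,0,0,0,26,0,0,0,0,0,0,26,0,0,0,0,0,0,26]

```text
t: 40.48
tool_pos: [0.5958, -0.3448, 0.0137]
tool_rot: [[0.203, 0.979, -0.0], [0.979, -0.203, 0.0], [0.0, -0.0, -1.0]]
contact_force: [0.3, 0.5, 0.4]
width: 0.0356
grasp_force: 12.0
```

Call:
servo_tool:
  series: [0,0,0.4,0,0,0,26,0,0,1,0,0,0,26,0,0,1,0,0,0,26,0,0,1,0,0,0,26,0,0,1,0,0,0,26]

```text
t: 40.9
tool_pos: [0.5957, -0.3445, 0.1255]
tool_rot: [[0.203, 0.979, -0.0], [0.979, -0.203, 0.0], [0.0, -0.0, -1.0]]
contact_force: [0.5, -1.4, -0.7]
width: 0.0354
grasp_force: 12.0
```

Call:
servo_tool:
  series: [-0.25,0.8,0,0,0,0,26,-0.25,0.9,0,0,0,0,26,-0.25,0.9,0,0,0,0,26,-0.25,0.9,0,0,0,0,26,-0.25,0.9,0,0,0,0,26]

```text
t: 41.32
tool_pos: [0.5641, -0.2338, 0.1245]
tool_rot: [[0.203, 0.979, 0.0], [0.979, -0.203, -0.0], [-0.0, 0.0, -1.0]]
contact_force: [0.8, 0.4, -0.5]
width: 0.0354
grasp_force: 12.0
```

Call:
servo_tool:
  series: [-0.25,0.9,0,0,0,0,26,-0.25,0.9,0,0,0,0,26,-0.25,0.9,0,0,0,0,26,-0.25,0.9,0,0,0,0,26,-0.25,0.9,0,0,0,0,26]

```text
t: 41.73
tool_pos: [0.5329, -0.1212, 0.1244]
tool_rot: [[0.203, 0.979, 0.0], [0.979, -0.203, -0.0], [-0.0, 0.001, -1.0]]
contact_force: [0.6, -0.3, -0.8]
width: 0.0356
grasp_force: 12.0
```

Call:
servo_tool:
  series: [-0.25,0.9,0,0,0,0,26,-0.2,0.9,0,0,0,0,26,0,0.1,0,0,0,0,26,0,0,0,0,0,0,26,0,0,0,0,0,0,26]

```text
t: 42.15
tool_pos: [0.5223, -0.0752, 0.1242]
tool_rot: [[0.203, 0.979, 0.0], [0.979, -0.203, -0.0], [-0.0, 0.001, -1.0]]
contact_force: [0.2, -0.7, 0.2]
width: 0.0355
grasp_force: 12.0
```

Call:
servo_tool:
  series: [0,0,-0.6,0,0,0,26,0,0,-0.8,0,0,0,26,0,0,-0.8,0,0,0,26,0,0,-0.7,0,0,0,26,0,0,0,0,0,0,26]

```text
t: 42.57
tool_pos: [0.5204, -0.076, 0.0485]
tool_rot: [[0.204, 0.979, -0.004], [0.979, -0.204, 0.0], [-0.001, -0.004, -1.0]]
contact_force: [-1.5, 0.3, -0.9]
width: 0.0356
grasp_force: 12.0
```

Call:
servo_tool:
  series: [0,0,-0.4,0,0,0,26,0,0,-0.2,0,0,0,26,0,0,0,0,0,0,26,0,0,0,0,0,0,26,0,0,0,0,0,0,26]

```text
t: 42.98
tool_pos: [0.5225, -0.0748, 0.0368]
tool_rot: [[0.203, 0.979, 0.001], [0.979, -0.203, -0.0], [0.0, 0.001, -1.0]]
contact_force: [0.1, -0.7, 0.0]
width: 0.0355
grasp_force: 12.0
```

Call:
servo_tool:
  series: [-0.02,0,-0.25,0,0,0,26,0,0,-0.15,0,0,0,26,0,0,-0.12,0,0,0,26,0,0,0,0,0,0,26,0,0,0,0,0,0,26]

```text
t: 43.4
tool_pos: [0.5214, -0.0747, 0.023]
tool_rot: [[0.203, 0.979, -0.001], [0.979, -0.203, 0.0], [0.0, -0.001, -1.0]]
contact_force: [0.2, 0.3, -1.2]
width: 0.0357
grasp_force: 12.0
```

Call:
servo_tool:
  series: [0,0,-0.02,0,0,0,26,0,0,0,0,0,0,26,0,0,0,0,0,0,26,0,0,0,0,0,0,26,0,0,0,0,0,0,26]

```text
t: 43.82
tool_pos: [0.5216, -0.0747, 0.0228]
tool_rot: [[0.203, 0.979, 0.0], [0.979, -0.203, 0.0], [0.0, 0.0, -1.0]]
contact_force: [-0.1, -0.2, -1.0]
width: 0.036
grasp_force: 12.0
```

Call:
servo_tool:
  series: [0,-0.01,-0.03,0,0,0,26,0,0,-0.02,0,0,0,26,0,0,0,0,0,0,26,0,0,0,0,0,0,26,0,0,0,0,0,0,26]

```text
t: 44.23
tool_pos: [0.5216, -0.0751, 0.0216]
tool_rot: [[0.203, 0.979, 0.0], [0.979, -0.203, -0.0], [-0.0, 0.0, -1.0]]
contact_force: [-1.3, -0.7, 5.0]
width: 0.0353
grasp_force: 12.0
```

Contact at the expected height. Releasing, rising to the earlier viewpoint (w5), and comparing with it numerically.

Call:
servo_tool:
  series: [0,0,0.01,0,0,0,60,0,0,0,0,0,0,60,0,0,0,0,0,0,60,0,0,0.3,0,0,0,60,0,0,0.9,0,0,0,60]

```text
t: 44.65
tool_pos: [0.5198, -0.0747, 0.0501]
tool_rot: [[0.203, 0.979, -0.004], [0.979, -0.203, 0.001], [-0.0, -0.004, -1.0]]
contact_force: [-1.2, 1.0, 0.4]
width: 0.0596
grasp_force: 0.0
```

Call:
servo_tool:
  series: [0,0,1,0,0,0,70,0,0.02,1,0,0,0,70,0,0,0.55,0,0,0,70,0,0,0,0,0,0,70,0,0,0,0,0,0,70]

```text
t: 45.07
tool_pos: [0.522, -0.0747, 0.1163]
tool_rot: [[0.203, 0.979, 0.002], [0.979, -0.203, -0.0], [-0.0, 0.002, -1.0]]
contact_force: [-1.4, 0.2, -0.0]
width: 0.0699
grasp_force: 0.0
```

Call:
servo_tool:
  series: [0,0,0,0,0,0,70,0,0,0,0,0,0,70,0,0,0,0,0,0,70,0,0,0,0,0,0,70,0,0,0,0,0,0,70]

```text
t: 45.48
tool_pos: [0.5213, -0.0744, 0.115]
tool_rot: [[0.203, 0.979, -0.001], [0.979, -0.203, 0.0], [0.0, -0.001, -1.0]]
contact_force: [0.4, -0.2, 0.0]
width: 0.0704
grasp_force: 0.0
```

Run:
```python
from h import *
s,im=snap('w16')
a=cv2.imread('pics/w5.png');ca=cam('wrist',pickle.load(open('pics/w5.pkl','rb')));cb=cam('wrist',s)
def reg(n,x0,x1,y0,y1,z):
    T=a[y0:y1,x0:x1];r=cv2.matchTemplate(im[y0-20:y1+20,x0-20:x1+20],T,cv2.TM_CCOEFF_NORMED)
    _,m,_,(x,y)=cv2.minMaxLoc(r);sub=lambda f:0.5*(f[0]-f[2])/(f[0]-2*f[1]+f[2])
    pa=np.array([(x0+x1)/2,(y0+y1)/2]);pb=pa+[x-20+sub(r[y,x-1:x+2]),y-20+sub(r[y-1:y+2,x])]
    print(n,round(m,3),'px',(pb-pa).round(2),'shift mm',((unproj(cb,[pb],z)-unproj(ca,[pa],z))[0,:2]*1000).round(2))
reg('cap top',287,341,233,286,.068);reg('relay',283,342,165,205,.04)
reg('relay mark',308,336,170,193,.04);reg('terminal',244,275,165,207,.034);reg('outline',278,348,203,216,.012)
c=cam('top');t=capture('top')[:,:,::-1];cv2.imwrite('pics/top9.png',t)
t0=cv2.imread('pics/top0.png')
for n,(x,y) in dict(spool=(235,318),driver=(345,169)).items():
    print(n,np.abs(t[y-15:y+15,x-35:x+35].astype(int)-t0[y-15:y+15,x-35:x+35]).mean().round(2))
```

```text
w16 t 45.48 tcp [ 0.5213 -0.0744  0.115 ] yaw 78.3 z [-9.e-04  3.e-04 -1.e+00] w 0.0704 F [ 0.4 -0.2  0. ]
cap top 0.982 px [1.64 0.7 ] shift mm [ 0.45 -0.14]
relay 0.927 px [0.51 1.01] shift mm [-0.35 -0.32]
relay mark 0.977 px [0.4  1.81] shift mm [-0.54 -0.8 ]
terminal 0.982 px [0.8  0.28] shift mm [-0.    0.04]
outline 0.93 px [0.8  0.39] shift mm [-0.02  0.04]
spool 14.95
driver 13.05
```

The capacitor is back within 0.5 mm, and the relay is within about 1 mm of where the old one stood, on the outline's centre. The robot touches nothing; handing in.

```bash
python3 -c "
from plant import *
print(finish_job())"
```

```text
the job is handed in; nothing more can be done
None
```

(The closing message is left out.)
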